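# Sort spacer bars by length with a jaw gauge

### The arm

A 6-joint arm with a two-finger parallel gripper is mounted at the origin on the work surface; the furniture and walls round the work are solid. World frame = base frame: x ahead of the robot, y to its left, z up, the work surface at z = 0. Lengths are in m, angles in rad, forces in N, time in s.
With the tool pointing down it reaches from about 0.225 to 0.875 m from the base axis. Payload 3.4 kg.
Tool frame: the origin (TCP) lies at the very end of the fingers, on their centre line; the grasp point (between the pads) lies 19 mm behind it; z points along the fingers, x is the direction in which the jaws open and shut, and the axes are right-handed (so a half turn about z gives the same grasp; the last joint's range is limited). The gripper opens to 85 mm and grips with 20 to 120 N. Pads are 22 mm wide; open, the fingers measure 114 mm over their backs; the gripper's body (76 mm by 85 mm) begins 54 mm behind the grasp point. The pads swing forward as they close: fully open they stand 13 mm farther back than shut.
Start: joints at [1.069, 0.276, 1.505, -0, 1.361, -0.121], TCP at [0.214, 0.534, 0.231] pointing down, gripper open.
Joint ranges: [-2.89, 2.89], [-0.75, 2.08], [0.22, 2.7], [-1.18, 4.32], [0.11, 2.71], [-2.7, 2.7]. Speed limits (rad/s): [2.57, 2.57, 3.14, 3.14, 3.14, 3.14].

### API

Orientations are given as a unit quaternion [w, x, y, z].
In Python, from rig import manip gives the robot as it stands.
- The arm moves only by the tool carry_out, never from a script. Its argument "series" is a list of rows, each a list of 2 entries, a list of its own where there are three numbers: the shift along the tool's x, y, z in mm, then the turn about the tool's z in degrees. A call has 1 to 10 rows; each row shifts and turns the pose as measured when the row begins, along the tool's axes as they then stand; what a row does not reach is not made up. A row lasts 1/12 s, in which the tool goes at most 41.7 mm and 7.16 degrees, less where a joint would pass 70% of its speed; a pose out of reach is approached as far as the arm can. A call is refused whole if a number of a shift passes 41.7 or a number of a turn 7.16, either way. A call with a gripper value outside its range is refused whole. "fingers" is the finger opening in mm, from 0 to 85.4, set as the call begins (left out, the last holds). The fingers move at their own pace and stop on an object; "squeeze" is the grip in N (left out, the last holds). Time passes only in rows, so rows that do not move let the fingers close. It gives the time, the measured TCP pose, the force and the opening at its end, in the units of the state.
- manip.get_state(): the state, without advancing time (a new reading comes with each control period).
- manip.get_image(name): name is "side" or "top" or "wrist"; returns a dict with "frame" (480x640x3 uint8, blue, green, red), "K" (3x3 intrinsics, pixels), "rvec" (rotation vector, rad) and "tvec" (3), from world to camera coordinates, as OpenCV has them; the wrist camera has in their place "mount" (4x4, takes a point from camera to tool coordinates, whose origin is the TCP and whose axes are the tool frame's). Camera axes: x right, y down, z forward; pixel columns grow to the right and rows downward; lengths in m; the calibration is good to about 2 mm. A picture is of the moment at which its call begins: read the wrist's pose just before it. There is no depth.
- manip.sign_off(): hands the job in, once; it reports no verdict.
The state is a dict: "clock": time; "qpos": joint angles; "qd": joint speeds; "effort": joint torques, N m; "position": TCP position; "ee_rot": TCP orientation; "contact_force": force on the tool from outside, world axes, zero at the start; "moment": the same for the moment, N m; "width": finger opening in m.
Only numpy, scipy, OpenCV 4.12 (cv2) and the standard library are available. Lean on these libraries where they do the work, as an engineer would, in place of code of your own. Each camera call takes 0.05 s, during which the arm holds its last target. There are 200 camera calls.

### The job

Sort the two loose square spacer bars by length with the sloping gauge, one after the other: the brass one first, then the silver one. Lay each squarely to the gap between the gauge's two jaws and feel whether it goes in: a short bar goes fully down onto the rail (nudge it along before you call it long), a long bar cannot and stays up on the jaws. After each trial put that bar into its tray, short ones in the blue tray and long ones in the yellow tray, and leave the bottle and the dish where they are.

Things in the scene. Friction and masses are not known exactly. Their poses are not given: they have to be found in the camera images.
- brass_bar_center (a point): Centre of the brass-coloured spacer bar: a square rod 14 x 14 mm, either 54 mm (short) or 60 mm (long); which it is, only the gauge tells. About 50 g. It lies flat on the table at the start (centre 7 mm up); x runs along its length, z is up.
- silver_bar_center (a point): Centre of the silver-coloured spacer bar: a square rod 14 x 14 mm, either 54 mm (short) or 60 mm (long); which it is, only the gauge tells. About 50 g. It lies flat on the table at the start (centre 7 mm up); x runs along its length, z is up.
- brass_bar: The brass bar itself; origin at the centre of its underside.
- silver_bar: The silver bar itself; origin at the centre of its underside.
- gauge_seat (a point): Where the centre of a short bar lies when fully down in the gauge, 75 mm above the table. y: the line between the jaws, along which the bar must lie; z: normal of the sloping gauge, up and leaning 35 degrees to its front (the robot's side). A short bar has 2.5 mm of play in all along y; a long one stays up with its centre at about z = +16 mm. The bar may stay in the fingers.
- jaw_gap (a point): Middle of the gap at the height of the jaw tops, 9 mm from gauge_seat along z; same axes. The dark, red-topped jaws face each other at y = -28.25 and +28.25 mm, each 14 mm thick, 22 mm wide in x, with square edges without lead-in. Between them a rail 9 mm wide in x, its top 16 mm below this point; plate 40 mm below. All rigid. A bar let go here may slide off.
- gauge: Gauge on its base plate, 150 x 190 mm, fixed; origin on the table straight below gauge_seat, x level to the back, z up. A lamp bar on two posts hangs over it at x = 12 to 56, y = -93 to 93, z = 190 to 208 mm, so an upright gripper does not fit: come from the front, tilted about 35 degrees, square to the slope. Posts 9 mm thick at x = 82, y = -83 and 83 mm.
- blue_tray: Blue open tray for the short bars, fixed, outside 84 (x) x 84 (y) x 20 mm high, walls and floor 3 mm; origin at the centre of its underside, z up.
- yellow_tray: Yellow open tray for the long bars, fixed, outside 84 (x) x 84 (y) x 20 mm high, walls and floor 3 mm; origin at the centre of its underside, z up.
- flask_yellow: Large conical glass flask with a yellow filling, heavy, always in the same place between gauge and trays, just behind the trays; origin at the centre of its foot; 196 mm wide near the foot (widest 50 mm up), narrowing upward to a 70 mm rim, 318 mm high. In the way: go round it on the robot's side. A thin black cable lies on the table to its left (+y).
- bottle: Small white bottle with a red cap, 36 mm wide, 64 mm high, bystander; origin at the centre of its underside.
- dish: Flat round clear dish with lid, 60 mm wide, 16 mm high, bystander; origin at the centre of its underside.

How it is judged:
On the way, in this order (a step that is already met when the one before it is completed fails the run):
1. the brass bar is tried in the gauge and goes fully down (x of brass_bar_center in the frame of gauge_seat between -0.009 and 0.009 m and y of brass_bar_center in the frame of gauge_seat between -0.004 and 0.004 m and z of brass_bar_center in the frame of gauge_seat between -0.004 and 0.004 m and angle between the x axis of brass_bar_center and the y axis of gauge_seat, either way round below 0.15 rad), for 0.1 s.
2. the brass bar is released in the blue tray (x of brass_bar_center in the frame of blue_tray between -0.039 and 0.039 m and y of brass_bar_center in the frame of blue_tray between -0.039 and 0.039 m and z of brass_bar_center in the frame of blue_tray between 0 and 0.034 m and contact force between brass_bar and the fingers below 0.2 N and linear speed of brass_bar below 0.03 m/s), for 0.1 s.
3. the silver bar is tried in the gauge and stays up on the jaws (x of silver_bar_center in the frame of gauge_seat between -0.009 and 0.009 m and y of silver_bar_center in the frame of gauge_seat between -0.012 and 0.012 m and z of silver_bar_center in the frame of gauge_seat between 0.006 and 0.021 m and angle between the x axis of silver_bar_center and the y axis of gauge_seat, either way round below 0.15 rad and contact force between silver_bar and gauge above 1 N), for 0.05 s.
At the end, for the whole second after the job is handed in: Each short bar rests inside the blue tray and each long bar inside the yellow tray (bar centre inside the walls and less than 34 mm above the tray's underside), all released and at rest (under 0.03 m/s) (all of step 2 and x of silver_bar_center in the frame of yellow_tray between -0.039 and 0.039 m and y of silver_bar_center in the frame of yellow_tray between -0.039 and 0.039 m and z of silver_bar_center in the frame of yellow_tray between 0 and 0.034 m and contact force between silver_bar and the fingers below 0.2 N and linear speed of silver_bar below 0.03 m/s); the robot touches nothing.
It fails at once if the bottle is moved more than 30 mm or tipped (distance of bottle from where it was at the start of the episode above 0.03 m or angle between bottle's own z axis and vertical above 0.5 rad).
It fails at once if the dish is moved more than 30 mm or tipped (distance of dish from where it was at the start of the episode above 0.03 m or angle between dish's own z axis and vertical above 0.5 rad).
It also fails if it takes over 67 s, if anything falls off the work surface, if the arm or the gripper's body presses on something with over 40 N, if the wrist force passes 120 N, or if a joint passes its speed limit or range.

## Working session

There is one attempt and no reset: what is moved stays moved. The work goes in short steps, Python scripts to look and compute and a tool call to move; the robot and the scene stay as the last step left them, time stands still between calls to the robot, and variables do not carry over. Pictures are saved under pics/ and viewed, about 8 in all and at most 12, crops included, and the job is handed in when it is done.

Besides the shell and the picture viewer there is one more tool, called after "Request:" as name(argument=value, ...) on one line, values as JSON. carry_out: Moves the arm, as the interface text tells. Its arguments: {"type":"object","properties":{"series":{"type":"array","items":{"type":"array"}},"fingers":{"type":"number"},"squeeze":{"type":"number"}},"required":["series"]}

```bash
ls; mkdir -p pics; python3 - <<'E'
from rig import manip
import cv2
s=manip.get_state();print(s)
for n in("side","top"):
    d=manip.get_image(n);cv2.imwrite(f"pics/{n}0.png",d["frame"]);print(n,d["K"],d["rvec"],d["tvec"])
d=manip.get_image("wrist");cv2.imwrite("pics/wrist0.png",d["frame"]);print(d["K"],d["mount"])
E
```

```text
pics
{'clock': 0.0, 'qpos': array([ 1.06899447e+00,  2.76558621e-01,  1.50615347e+00,  4.04477945e-05,
        1.36071562e+00, -1.21008817e-01]), 'qd': array([ 4.39897540e-04,  1.32185085e-03, -1.13125388e-03, -4.32881410e-04,
       -4.19818089e-06,  1.20845261e-03]), 'effort': array([ 1.36129322e-03, -4.16763783e+01, -2.45804679e+01, -2.36628657e-04,
        1.09897097e-02, -1.69233408e-05]), 'position': array([0.21343417, 0.53333185, 0.23045237]), 'ee_rot': array([ 4.01204299e-04,  8.28149603e-01,  5.60506371e-01, -8.25400851e-04]), 'contact_force': array([-0.90325162,  0.6385665 ,  0.53481451]), 'moment': array([-0.01418705, -0.0190031 ,  0.00265042]), 'width': 0.08542459998441082}
side [[441.80718559   0.         315.93347721]
 [  0.         441.80718559 241.11621056]
 [  0.           0.           1.        ]] [ 2.10319942 -0.69118679  0.33749513] [-0.32552547  0.31474183  0.70154468]
top [[598.17613872   0.         325.30399824]
 [  0.         598.17613872 246.28156228]
 [  0.           0.           1.        ]] [ 2.15676423 -2.10590238  0.19813294] [0.10654273 0.51346278 1.33970975]
[[359.71628627   0.         321.73917201]
 [  0.         359.71628627 240.61833873]
 [  0.           0.           1.        ]] [[ 9.99999098e-01  1.23804949e-03  5.20876532e-04 -9.02100574e-04]
 [-1.33917608e-03  9.48855513e-01  3.15707812e-01 -8.22268320e-02]
 [-1.03374674e-04 -3.15708225e-01  9.48856315e-01 -1.43530164e-01]
 [ 0.00000000e+00  0.00000000e+00  0.00000000e+00  1.00000000e+00]]
```

View pics/top0.png

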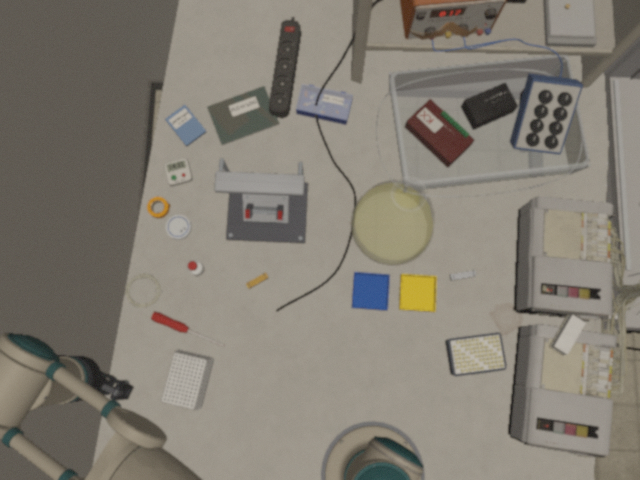

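View pics/side0.png

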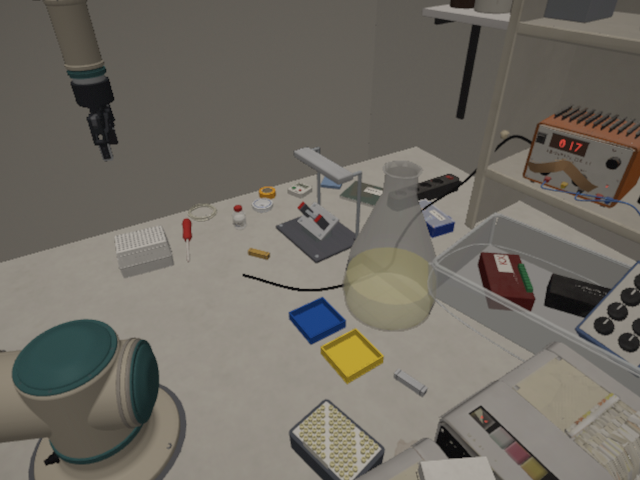

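View pics/wrist0.png

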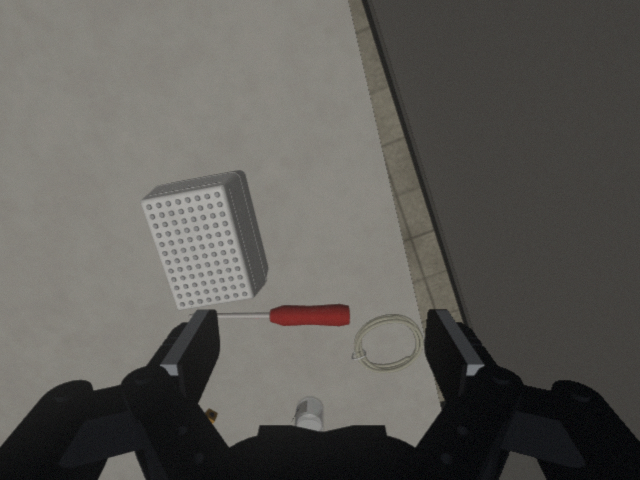

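The top view shows brass at (258,281), silver (462,275), jaws (250/280,211), blue tray (371,291), yellow tray (418,293), bottle (195,268), dish (178,227) and the flask at (393,222). The side view shows the same objects. The wrist view shows only the rack and the screwdriver.

```bash
cat > h.py <<'E'
import numpy as np, cv2
from rig import manip
from scipy.spatial.transform import Rotation as R
def tool():
    s=manip.get_state();q=np.array(s["ee_rot"]);T=np.eye(4)
    T[:3,:3]=R.from_quat(q[[1,2,3,0]]).as_matrix();T[:3,3]=s["position"];return T
def cam(n):
    T=tool();d=manip.get_image(n)
    if n=="wrist": M=T@d["mount"]
    else:
        M=np.eye(4);r=cv2.Rodrigues(np.array(d["rvec"]))[0];M[:3,:3]=r.T;M[:3,3]=-r.T@np.array(d["tvec"]).ravel()
    return d["frame"],np.array(d["K"]),M
def rays(K,M,uv):
    uv=np.atleast_2d(uv).astype(float);p=np.c_[(uv-K[[0,1],[2,2]])/K[[0,1],[0,1]],np.ones(len(uv))]
    d=p@M[:3,:3].T;return M[:3,3],d/np.linalg.norm(d,axis=1)[:,None]
def plane(K,M,uv,z):
    o,d=rays(K,M,uv);return o+d*((z-o[2])/d[:,2])[:,None]
def cross(a,b):
    "midpoint and miss of two rays (o,d)"
    A=np.stack([a[1],-b[1]],1);t=np.linalg.lstsq(A,b[0]-a[0],rcond=None)[0]
    p,q=a[0]+t[0]*a[1],b[0]+t[1]*b[1];return (p+q)/2,np.linalg.norm(p-q)
def blobs(img,lo,hi,box=None,n=1,amin=8):
    m=cv2.inRange(cv2.cvtColor(img,cv2.COLOR_BGR2HSV),np.array(lo),np.array(hi))
    if box: k=np.zeros_like(m);u0,v0,u1,v1=box;k[v0:v1,u0:u1]=255;m&=k
    c=sorted(cv2.findContours(m,cv2.RETR_EXTERNAL,cv2.CHAIN_APPROX_NONE)[0],key=cv2.contourArea)[::-1]
    return [x for x in c[:n] if cv2.contourArea(x)>=amin]
def cen(c): return np.array(cv2.minAreaRect(c)[0])
def mom(c): m=cv2.moments(c);return np.array([m["m10"],m["m01"]])/m["m00"]
E
python3 - <<'E'
from h import *
np.set_printoptions(precision=4,suppress=True)
A=cam("top");B=cam("side")
col={"brass":((8,90,60),(28,255,255),(235,262,285,300),(235,238,285,270),1),
"silver":((0,0,150),(180,40,255),(445,262,480,288),(388,362,432,400),1),
"blue":((105,120,40),(125,255,255),(340,262,400,320),(280,290,350,350),1),
"yellow":((20,150,60),(35,255,255),(396,270,442,316),(310,325,390,385),1),
"jaw":((0,120,80),(6,255,255),(235,195,295,228),(290,190,345,240),2),
"jawB":((172,120,80),(180,255,255),(235,195,295,228),(290,190,345,240),2),
"cap":((0,120,80),(8,255,255),(180,255,210,280),(228,200,248,214),1)}
for k,(lo,hi,ba,bb,n) in col.items():
    a=blobs(A[0],lo,hi,ba,n,3);b=blobs(B[0],lo,hi,bb,n,3)
    for c in a: r=cv2.minAreaRect(c);print(k,"top",np.round(r[0],1),np.round(r[1],1),cv2.boundingRect(c), "z7",plane(A[1],A[2],mom(c),.007)[0][:2])
    for c in b: print(k,"side",mom(c),cv2.boundingRect(c))
    if len(a)==len(b)==1:
        o,d=rays(*A[1:],mom(a[0]));o2,d2=rays(*B[1:],mom(b[0]));print("   X",*cross((o,d[0]),(o2,d2[0])))
c=A[0][190:250,220:315];c2=B[0][180:270,270:370]
cv2.imwrite("pics/g.png",np.hstack([cv2.resize(c,(400,int(60*400/95))).copy(),cv2.resize(c2,(281,252))]))
cv2.imwrite("pics/g.png",np.hstack([cv2.resize(c,(399,252),interpolation=2),cv2.resize(c2,(400,252),interpolation=2)]))
E
```

```text
brass top [256.7 280.3] [ 5.9 22.5] (246, 273, 22, 15) z7 [0.4323 0.2782]
brass side [258.248 253.18 ] (248, 248, 22, 11)
   X [0.4314 0.2789 0.0048] 0.002523434504102359
silver top [462.  274.5] [25. 34.] (445, 262, 35, 26) z7 [ 0.4579 -0.2063]
silver side [426.7268 375.5683] (420, 370, 12, 12)
   X [ 0.4682 -0.2138  0.0162] 0.029264165284616245
blue top [370.2 290.7] [33.7 33.8] (353, 273, 35, 36) z7 [0.414  0.0106]
blue side [316.8266 319.8646] (289, 297, 56, 47)
   X [0.4135 0.0108 0.005 ] 0.001511178677722186
yellow top [417.5 292.4] [35.1 34.6] (400, 275, 36, 36) z7 [ 0.4127 -0.1005]
yellow side [351.4011 355.0357] (321, 329, 62, 54)
   X [ 0.4124 -0.1006  0.0045] 0.0014427595013783894
jaw top [279.5 214.5] [7. 3.] (278, 211, 4, 8) z7 [0.5927 0.2304]
jaw top [247.5 213. ] [3. 8.] (246, 209, 4, 9) z7 [0.5935 0.3078]
jaw side [317.5354 218.0202] (314, 215, 8, 7)
jaw side [300.9012 204.8765] (298, 202, 7, 7)
cap top [191.5 265. ] [6. 7.] (188, 262, 8, 7) z7 [0.4647 0.4328]
cap side [237.5 208. ] (234, 205, 8, 7)
   X [0.4566 0.4227 0.0554] 0.002644459612946914
```

View pics/g.png

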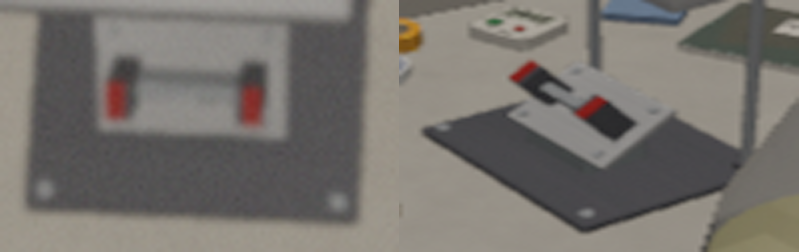

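The crop shows both red-topped jaws and the rail. The slope faces the robot and the plate is almost square to world axes. The first move is to above the brass bar.

Request:
carry_out(series=[[[-17,33,0],0],[[-17,33,0],0],[[-17,33,0],0],[[-17,33,0],0],[[-17,33,0],0],[[-17,33,0],0],[[-17,33,0],0],[[-17,33,0],0],[[-17,33,0],0],[[0,0,0],0]])

```text
clock: 1.08
position: [0.4408, 0.2738, 0.2284]
ee_rot: [0.0, 0.825, 0.564, 0.0]
contact_force: [-0.7, 0.3, 0.8]
width: 0.0856
```

```bash
python3 - <<'E'
from h import *
np.set_printoptions(precision=4,suppress=True)
T=tool();print(T)
A=cam("top");B=cam("side")
def red(img,box): # hue wrap: shift via BGR rule
    b,g,r=[img[...,i].astype(int) for i in range(3)];m=((r>90)&(r>2*g)&(r>2*b)).astype(np.uint8)*255
    k=np.zeros_like(m);k[box[1]:box[3],box[0]:box[2]]=255
    c=[x for x in cv2.findContours(m&k,0,1)[0] if cv2.contourArea(x)>5];return sorted([mom(x) for x in c],key=lambda p:p[0])
a=red(A[0],(235,195,295,228));b=red(B[0],(290,190,345,240));print(a,b)
for p,q in zip(a,b):
    o,d=rays(*A[1:],p);o2,d2=rays(*B[1:],q);print("jaw",*cross((o,d[0]),(o2,d2[0])))
W=cam("wrist");cv2.imwrite("pics/w1.png",W[0])
for c in blobs(W[0],(8,90,60),(28,255,255),n=3,amin=100):
    bx=cv2.boxPoints(cv2.minAreaRect(c));P=plane(*W[1:],bx,.012);e=[P[1]-P[0],P[2]-P[1]];l=max(e,key=np.linalg.norm)
    print(cv2.boundingRect(c),P.mean(0),[np.linalg.norm(x) for x in e],"yaw",np.degrees(np.arctan2(l[1],l[0])))
E
```

```text
[[ 0.3627  0.9319  0.0007  0.4408]
 [ 0.9319 -0.3627  0.0004  0.2738]
 [ 0.0006  0.0005 -1.      0.2284]
 [ 0.      0.      0.      1.    ]]
[array([279.4444, 214.3611])] [array([300.6842, 205.3509]), array([317.5, 218. ])]
jaw [0.5483 0.2293 0.1274] 0.035735991717874414
(0, 257, 57, 86) [ 0.4115 -0.0752  0.012 ] [np.float64(0.07039964477213152), np.float64(0.08987721465370677)] yaw -17.87107334091477
(558, 239, 58, 49) [0.5984 0.5209 0.012 ] [np.float64(0.05126903156576147), np.float64(0.0643834443957243)] yaw 45.67343583751213
(298, 174, 42, 50) [0.4284 0.2768 0.012 ] [np.float64(0.054441538375314166), np.float64(0.014480673694804208)] yaw 121.03222709804992
```

View pics/w1.png

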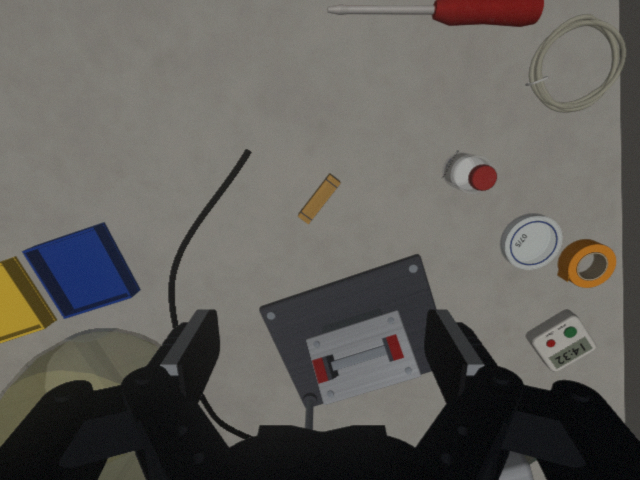

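In this view the brass bar is at (320,198), and the jaws are at (322,370) and (393,347), all clear. I'll turn and descend, then look closer.

Request:
carry_out(series=[[[0,0,10],6.3],[[0,0,15],6.3],[[0,0,20],6.3],[[0,0,20],6.3],[[0,0,20],6.3],[[0,0,20],6.2],[[0,0,0],0],[[0,0,0],0]])

```text
clock: 1.9
position: [0.4274, 0.2908, 0.1218]
ee_rot: [-0.006, 0.965, 0.263, -0.0]
contact_force: [-0.8, 0.3, -0.3]
width: 0.0854
```

```bash
cat > bar.py <<'E'
from h import *
import sys
np.set_printoptions(precision=4,suppress=True)
def look(lo,hi,z=.014,amin=300,box=None):
    W=cam("wrist");T=tool();Ti=np.linalg.inv(T)
    for c in blobs(W[0],lo,hi,n=3,amin=amin,box=box):
        bx=cv2.boxPoints(cv2.minAreaRect(c));P=plane(*W[1:],bx,z);e=[P[1]-P[0],P[2]-P[1]];l=max(e,key=np.linalg.norm)
        m=P.mean(0);lt=T[:3,:3].T@l
        print(cv2.boundingRect(c),"world",m,"size",[np.linalg.norm(x) for x in e],"tool",(Ti@np.r_[m,1])[:3]*1e3,"ang from tool y",(np.degrees(np.arctan2(lt[1],lt[0]))%180)-90)
    return W
E
python3 - <<'E'
from bar import *
print(tool())
W=look((8,90,60),(28,255,255))
cv2.imwrite("pics/w2.png",W[0])
E
```

```text
[[ 0.8614  0.508  -0.0033  0.4274]
 [ 0.508  -0.8613  0.0109  0.2908]
 [ 0.0027 -0.011  -0.9999  0.1218]
 [ 0.      0.      0.      1.    ]]
(305, 230, 20, 52) world [0.4289 0.2765 0.014 ] size [np.float64(0.013580902373642118), np.float64(0.04089757270817263)] tool [ -5.8248  14.382  107.6807] ang from tool y -1.7506139435878652
```

```bash
python3 - <<'E'
import cv2
from h import *
f=cv2.imread("pics/w2.png");h=cv2.cvtColor(f,cv2.COLOR_BGR2HSV)
for v in range(205,300,4): print(v,h[v,310:322:4].tolist())
for c in blobs(f,(8,70,40),(30,255,255),n=5,amin=20,box=(250,180,380,330)): print(cv2.boundingRect(c))
E
```

```text
205 [[23, 18, 126], [23, 18, 126], [21, 21, 124]]
209 [[26, 17, 121], [17, 18, 125], [20, 18, 125]]
213 [[19, 16, 124], [24, 21, 124], [19, 22, 125]]
217 [[20, 60, 76], [21, 49, 73], [18, 62, 74]]
221 [[20, 129, 85], [16, 127, 86], [17, 132, 95]]
225 [[18, 146, 136], [18, 143, 132], [18, 143, 134]]
229 [[17, 62, 82], [18, 55, 79], [16, 41, 69]]
233 [[18, 145, 137], [18, 144, 131], [18, 142, 135]]
237 [[18, 146, 136], [18, 148, 131], [18, 143, 132]]
241 [[18, 145, 135], [18, 149, 132], [18, 146, 129]]
245 [[18, 142, 142], [18, 147, 132], [19, 149, 130]]
249 [[19, 141, 137], [18, 145, 132], [18, 145, 130]]
253 [[18, 145, 135], [18, 146, 133], [18, 147, 130]]
257 [[19, 147, 134], [19, 145, 130], [18, 144, 129]]
261 [[17, 148, 136], [18, 147, 130], [18, 141, 132]]
265 [[18, 147, 134], [18, 148, 129], [18, 146, 129]]
269 [[18, 143, 136], [18, 147, 130], [17, 144, 129]]
273 [[18, 143, 139], [18, 142, 135], [18, 150, 129]]
277 [[18, 154, 131], [18, 146, 133], [18, 145, 130]]
281 [[18, 127, 108], [18, 120, 113], [19, 119, 109]]
285 [[18, 144, 133], [18, 145, 128], [18, 143, 128]]
289 [[21, 67, 122], [18, 64, 124], [19, 65, 121]]
293 [[21, 21, 124], [23, 16, 126], [23, 16, 126]]
297 [[20, 19, 124], [18, 21, 124], [21, 15, 122]]
(305, 230, 20, 52)
(305, 218, 20, 11)
(307, 283, 18, 7)
```

Request:
carry_out(series=[[[-1.5,3.5,20],-0.5],[[-1.5,3.5,20],-0.5],[[-1.5,3.5,20],-0.5],[[-1.3,3.5,15],-0.3],[[0,0,10],0],[[0,0,0],0],[[0,0,0],0]], fingers=40, squeeze=40)

```text
clock: 2.53
position: [0.4353, 0.2846, 0.0446]
ee_rot: [-0.008, 0.957, 0.29, 0.01]
contact_force: [1.1, 0.3, 0.1]
width: 0.0401
```

```bash
python3 - <<'E'
from bar import *
print(tool())
W=look((8,90,60),(28,255,255))
E
```

```text
[[ 0.8318  0.5548  0.015   0.4353]
 [ 0.5545 -0.8319  0.0212  0.2846]
 [ 0.0242 -0.0093 -0.9997  0.0446]
 [ 0.      0.      0.      1.    ]]
(291, 253, 28, 71) world [0.429  0.2763 0.014 ] size [np.float64(0.041100214361923494), np.float64(0.013487146338071193)] tool [-10.8309   3.729   30.5692] ang from tool y 2.8988383264174473
(292, 234, 27, 18) world [0.4153 0.2986 0.014 ] size [np.float64(0.00879269701472031), np.float64(0.013414047536454175)] tool [ -9.8922 -22.4951  30.8362] ang from tool y -86.32748984215569
```

Request:
carry_out(series=[[[-4,1.3,0],1],[[-4,1.3,5],1],[[-3,1.2,6],0.9],[[0,0,6],0],[[0,0,0],0],[[0,0,0],0]])

```text
clock: 3.08
position: [0.4301, 0.2767, 0.0303]
ee_rot: [-0.009, 0.964, 0.264, 0.014]
contact_force: [-0.1, 0.3, 0.3]
width: 0.0404
```

```bash
python3 - <<'E'
from bar import *
print(tool())
W=look((8,90,60),(28,255,255))
E
```

```text
[[ 0.8602  0.5095  0.0229  0.4301]
 [ 0.509  -0.8604  0.025   0.2767]
 [ 0.0325 -0.0098 -0.9994  0.0303]
 [ 0.      0.      0.      1.    ]]
(306, 256, 29, 76) world [0.4287 0.2763 0.014 ] size [np.float64(0.01331930955361894), np.float64(0.04082416564266476)] tool [-1.9443 -0.1504 16.1529] ang from tool y -0.672441535027545
(306, 236, 29, 19) world [0.4155 0.2985 0.014 ] size [np.float64(0.013081748781201297), np.float64(0.008951246019304656)] tool [ -1.9401 -26.0078  16.4084] ang from tool y -89.48479285207213
```

Request:
carry_out(series=[[[-1,0,8],-0.4],[[-0.5,0,8],-0.2],[[0,0,6],0],[[0,0,3],0],[[0,0,0],0]])

```text
clock: 3.55
position: [0.4296, 0.2767, 0.0024]
ee_rot: [-0.009, 0.963, 0.27, 0.014]
contact_force: [-0.9, -0.2, 0.5]
width: 0.0397
```

Request:
carry_out(series=[[[0,0,0],0],[[0,0,0],0],[[0,0,0],0],[[0,0,0],0],[[0,0,0],0],[[0,0,0],0]], fingers=8, squeeze=60)

```text
clock: 4.05
position: [0.4298, 0.2769, 0.0023]
ee_rot: [-0.009, 0.963, 0.27, 0.014]
contact_force: [0.3, 0.2, 0.0]
width: 0.0124
```

Request:
carry_out(series=[[[0,0,-15],0],[[0,0,-30],0],[[0,0,-40],0],[[0,0,-40],0],[[0,0,-40],0],[[0,0,-40],0],[[0,0,-30],0],[[0,0,0],0]])

```text
clock: 4.72
position: [0.4224, 0.2699, 0.2462]
ee_rot: [-0.008, 0.963, 0.27, 0.011]
contact_force: [0.9, 0.1, 0.1]
width: 0.012
```

Request:
carry_out(series=[[[0,0,-15],6.3],[[0,0,-15],6.3],[[0,0,-15],6.3],[[0,0,-15],6.3],[[0,0,-15],6.1],[[0,30,-10],0],[[0,40,0],0],[[0,40,0],0],[[0,40,0],0],[[0,40,0],0]])

```text
clock: 5.55
position: [0.4149, 0.0787, 0.3276]
ee_rot: [-0.014, 1.0, -0.007, 0.009]
contact_force: [0.8, -0.3, -1.2]
width: 0.0122
```

```bash
python3 - <<'E'
from bar import *
print(tool(),manip.get_state()["qpos"])
E
```

```text
[[ 0.9997 -0.0132  0.0182  0.4149]
 [-0.0137 -0.9995  0.027   0.0787]
 [ 0.0178 -0.0272 -0.9995  0.3276]
 [ 0.      0.      0.      1.    ]] [-0.0013 -0.0169  1.6212  0.027   1.5191  0.011 ]
```

Request:
carry_out(series=[[[0,0,0],0],[[0,0,-40],0],[[0,0,-40],0],[[0,0,-40],0],[[0,0,-40],0],[[0,0,-40],0],[[0,0,-40],0],[[0,0,0],0],[[0,0,0],0]])

```text
clock: 6.3
position: [0.4061, 0.0643, 0.5644]
ee_rot: [-0.011, 1.0, -0.016, -0.005]
contact_force: [-0.2, 0.3, -1.3]
width: 0.0118
```

```bash
python3 - <<'E'
from bar import *
print(tool(),manip.get_state()["qpos"])
E
```

```text
[[ 0.9994 -0.033  -0.0091  0.4061]
 [-0.0327 -0.9992  0.023   0.0643]
 [-0.0099 -0.0227 -0.9997  0.5644]
 [ 0.      0.      0.      1.    ]] [-0.0331  0.0226  1.0139  0.0266  2.1148  0.0134]
```

Request:
carry_out(series=[[[0,0,-40],0],[[0,0,-40],0],[[0,0,-40],0],[[0,0,-40],0],[[0,0,-40],0],[[0,0,-40],0],[[0,0,0],0],[[0,0,0],0]])

```text
clock: 6.97
position: [0.3946, 0.058, 0.7258]
ee_rot: [-0.015, 0.999, -0.015, -0.026]
contact_force: [0.8, 0.1, -1.3]
width: 0.0122
```

```bash
python3 - <<'E'
from bar import *
print(tool(),manip.get_state()["qpos"])
E
```

```text
[[ 0.9982 -0.0317 -0.0508  0.3946]
 [-0.0302 -0.9991  0.0312  0.058 ]
 [-0.0518 -0.0296 -0.9982  0.7258]
 [ 0.      0.      0.      1.    ]] [-0.0553  0.2553  0.233   0.067   2.7049  0.0357]
```

Request:
carry_out(series=[[[-40,0,0],0],[[-40,0,0],0],[[-40,0,0],0],[[-40,0,0],0],[[0,0,0],0],[[0,0,0],0]])

```text
clock: 7.47
position: [0.233, 0.0636, 0.7294]
ee_rot: [-0.015, 0.999, -0.015, -0.031]
contact_force: [0.7, -0.3, 0.2]
width: 0.0118
```

```bash
python3 - <<'E'
from bar import *
print(tool(),manip.get_state()["qpos"])
E
```

```text
[[ 0.9976 -0.031  -0.0619  0.233 ]
 [-0.0291 -0.9991  0.0315  0.0636]
 [-0.0628 -0.0296 -0.9976  0.7294]
 [ 0.      0.      0.      1.    ]] [-0.0682 -0.033   0.585   0.058   2.6529  0.0122]
```

Request:
carry_out(series=[[[0,0,-40],0],[[0,0,-40],0],[[0,0,-40],0],[[0,0,-40],0],[[0,0,-40],0],[[0,0,-40],0],[[0,0,0],0],[[0,0,0],0]])

```text
clock: 8.13
position: [0.2375, 0.0625, 0.7756]
ee_rot: [-0.016, 0.999, -0.015, 0.035]
contact_force: [-0.3, -0.5, -1.2]
width: 0.0128
```

```bash
python3 - <<'E'
from bar import *
print(tool(),manip.get_state()["qpos"])
E
```

```text
[[ 0.9971 -0.0296  0.0708  0.2375]
 [-0.0318 -0.999   0.0306  0.0625]
 [ 0.0698 -0.0327 -0.997   0.7756]
 [ 0.      0.      0.      1.    ]] [-0.0864  0.0016  0.36    0.0876  2.7106  0.0253]
```

Request:
carry_out(series=[[[-20,0,-36],0],[[-20,0,-36],0],[[-20,0,-36],0],[[-20,0,-36],0],[[-20,0,-36],0],[[-20,0,-36],0],[[0,0,0],0],[[0,0,0],0]])

```text
clock: 8.8
position: [0.1091, 0.0805, 0.7945]
ee_rot: [-0.012, 0.995, -0.016, 0.097]
contact_force: [0.6, 0.1, 0.0]
width: 0.0122
```

```bash
python3 - <<'E'
from bar import *
print(tool(),manip.get_state()["qpos"])
E
```

```text
[[ 0.9805 -0.0294  0.1941  0.1091]
 [-0.0339 -0.9992  0.0198  0.0805]
 [ 0.1934 -0.026  -0.9808  0.7945]
 [ 0.      0.      0.      1.    ]] [ 0.0923 -0.1785  0.4134  0.0044  2.7103  0.1285]
```

```bash
python3 - <<'E'
import numpy as np
D=[([.2766,1.5062,1.3607],np.hypot(.2134,.5333)*np.cos(.121),.2305),([.0226,1.0139,2.1148],.4037,.5644),([.2553,.233,2.7049],.390,.7258),([-.033,.585,2.6529],.228,.7294),([.0016,.36,2.7106],.231,.7756),([-.1785,.4134,2.7103],.116,.7945)]
A=[];b=[]
for q,x,z in D:
    c=np.cumsum(q);A+=[[*np.sin(c),1,0],[*np.cos(c),0,1]];b+=[x,z]
s=np.linalg.lstsq(np.array(A),np.array(b),rcond=None);print(s[0],np.array(A)@s[0]-b)
for q in([-.4,.22,2.71],[-.3,.22,2.61],[-.75,.57,2.71]):
    c=np.cumsum(q);print(q,180-np.degrees(c[-1]),s[0][:3]@np.sin(c)+s[0][3],s[0][:3]@np.cos(c)+s[0][4])
E
```

```text
[0.50980873 0.43411625 0.33362874 0.03932957 0.18136759] [ 0.03210048  0.01632373  0.01752391  0.01410054 -0.03548069 -0.00095058
  0.00104865 -0.00182145 -0.01414409 -0.01120731 -0.00104826 -0.01644493]
[-0.4, 0.22, 2.71] 35.04167783190172 -0.04535861703690548 0.804881665636615
[-0.3, 0.22, 2.61] 35.04167783190172 0.04553885161115016 0.8279808963742956
[-0.75, 0.57, 2.71] 35.04167783190172 -0.19433513601200175 0.7083381037141562
```

Request:
carry_out(series=[[[-10,0,-40],0],[[-10,0,-40],0],[[-10,0,-40],0],[[-10,0,-40],0],[[-10,0,-40],0],[[-10,0,-40],0],[[0,0,0],0]])

```text
clock: 9.38
position: [0.0631, 0.0874, 0.809]
ee_rot: [-0.022, 0.99, -0.022, 0.136]
contact_force: [-0.7, -1.2, -0.0]
width: 0.012
```

```bash
python3 - <<'E'
from bar import *
print(tool(),manip.get_state()["qpos"])
E
```

```text
[[ 0.9621 -0.0368  0.2701  0.0631]
 [-0.0485 -0.9981  0.0367  0.0874]
 [ 0.2682 -0.0485 -0.9621  0.809 ]
 [ 0.      0.      0.      1.    ]] [ 1.0066 -0.1571  0.3554 -0.5233  2.711   0.5482]
```

Request:
carry_out(series=[[[10,0,5],0],[[20,0,10],0],[[20,0,5],0],[[35,0,0],0],[[35,0,0],0],[[35,0,0],0],[[35,0,0],0],[[0,0,0],0],[[0,0,0],0]])

```text
clock: 10.13
position: [0.1975, 0.0783, 0.8168]
ee_rot: [-0.019, 0.991, -0.031, 0.127]
contact_force: [-0.9, -0.1, -0.3]
width: 0.0124
```

```bash
python3 - <<'E'
from bar import *
print(tool(),manip.get_state()["qpos"])
E
```

```text
[[ 0.966  -0.0561  0.2524  0.1975]
 [-0.0659 -0.9973  0.0307  0.0783]
 [ 0.25   -0.0463 -0.9671  0.8168]
 [ 0.      0.      0.      1.    ]] [-0.0224 -0.0488  0.2284  0.0863  2.706   0.1226]
```

Request:
carry_out(series=[[[19,0,-36],0],[[19,0,-36],0],[[20,0,-35],0],[[20,0,-35],0],[[20,0,-35],0],[[20,0,-35],0],[[20,0,-35],0],[[20,0,-35],0],[[0,0,0],0]])

```text
clock: 10.88
position: [0.218, 0.0212, 0.8279]
ee_rot: [-0.041, 0.985, -0.037, 0.161]
contact_force: [0.9, -1.1, 0.3]
width: 0.0122
```

```bash
python3 - <<'E'
from bar import *
print(tool(),manip.get_state()["qpos"])
E
```

```text
[[ 0.9456 -0.059   0.32    0.218 ]
 [-0.0851 -0.994   0.0681  0.0212]
 [ 0.3141 -0.0916 -0.945   0.8279]
 [ 0.      0.      0.      1.    ]] [-0.7899 -0.0757  0.2231  0.72    2.711  -0.0167]
```

Request:
carry_out(series=[[[10,-5,15],0],[[19,-11,30],0],[[19,-11,30],0],[[19,-11,30],0],[[19,-11,30],0],[[19,-11,30],0],[[19,-11,30],0],[[10,-5,15],0],[[0,0,0],0],[[0,0,0],0]])

```text
clock: 11.72
position: [0.4116, 0.0885, 0.6736]
ee_rot: [-0.03, 0.986, -0.048, 0.156]
contact_force: [-0.7, -0.3, 0.8]
width: 0.0126
```

```bash
python3 - <<'E'
from bar import *
print(tool(),manip.get_state()["qpos"])
A=cam("top")
for z in(.3,.5):print(plane(*A[1:],[(370,48),(430,48),(356,80)],z))
cv2.imwrite("pics/t3.png",np.hstack([A[0][:,:330],cam("side")[0][:,:470]]))
E
```

```text
[[ 0.9465 -0.0843  0.3115  0.4116]
 [-0.1032 -0.9937  0.0448  0.0885]
 [ 0.3057 -0.0745 -0.9492  0.6736]
 [ 0.      0.      0.      1.    ]] [ 0.0094 -0.067   0.8541  0.0468  2.0365  0.1335]
[[ 0.8707  0.0399  0.3   ]
 [ 0.8741 -0.0805  0.3   ]
 [ 0.8013  0.067   0.3   ]]
[[ 0.7615  0.0554  0.5   ]
 [ 0.7642 -0.0433  0.5   ]
 [ 0.7046  0.0776  0.5   ]]
```

View pics/t3.png

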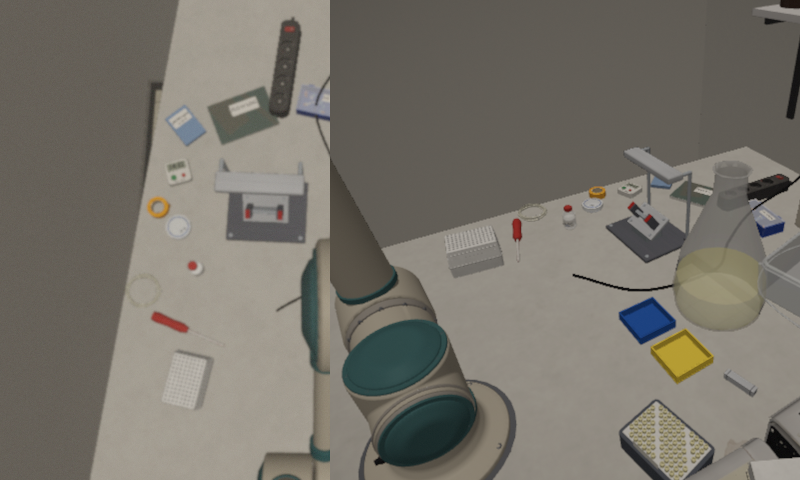

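Request:
carry_out(series=[[[33,-8,-22],0],[[33,-8,-22],0],[[33,-8,-22],0],[[33,-8,-22],0],[[33,-8,-22],0],[[33,-8,-22],0],[[33,-4,-22],0],[[33,-4,-22],0],[[0,0,0],0],[[0,0,0],0]])

```text
clock: 12.65
position: [0.5331, 0.0868, 0.7655]
ee_rot: [-0.04, 0.978, -0.054, 0.2]
contact_force: [-0.4, 0.8, -0.7]
width: 0.0121
```

```bash
python3 - <<'E'
from bar import *
print(tool(),manip.get_state()["qpos"])
E
```

```text
[[ 0.9144 -0.089   0.3948  0.5331]
 [-0.1206 -0.9911  0.0558  0.0868]
 [ 0.3863 -0.0987 -0.9171  0.7655]
 [ 0.      0.      0.      1.    ]] [-0.0076  0.2377  0.2204  0.0773  2.2758  0.1642]
```

Request:
carry_out(series=[[[35,-4,-20],0],[[35,-4,-20],0],[[35,-4,-20],0],[[35,-4,-20],0],[[35,-4,-20],0],[[35,-4,-20],0],[[35,-4,-20],0],[[35,-4,-20],0],[[0,0,0],0],[[0,0,0],0]])

```text
clock: 13.48
position: [0.5908, 0.0603, 0.8176]
ee_rot: [-0.057, 0.946, -0.052, 0.313]
contact_force: [0.0, 0.8, -1.4]
width: 0.0125
```

```bash
python3 - <<'E'
from bar import *
print(tool(),manip.get_state()["qpos"])
E
```

```text
[[ 0.7981 -0.062   0.5993  0.5908]
 [-0.1335 -0.9882  0.0756  0.0603]
 [ 0.5875 -0.1404 -0.7969  0.8176]
 [ 0.      0.      0.      1.    ]] [-0.099   0.2156  0.2204  0.1533  2.0643  0.1276]
```

```bash
cat >> h.py <<'E'
def red(img,box,amin=5):
    b,g,r=[img[...,i].astype(int) for i in range(3)];m=((r>60)&(r>1.9*g)&(r>1.9*b)).astype(np.uint8)*255
    k=np.zeros_like(m);k[box[1]:box[3],box[0]:box[2]]=255
    return sorted([x for x in cv2.findContours(m&k,0,1)[0] if cv2.contourArea(x)>amin],key=lambda x:mom(x)[0])
E
python3 - <<'E'
from bar import *
A=cam("top");d=manip.get_image("wrist");B=cam("side")
T=np.array([[.3627,.9319,.0007,.4408],[.9319,-.3627,.0004,.2738],[.0006,.0005,-1,.2284],[0,0,0,1]]);W=(cv2.imread("pics/w1.png"),d["K"],T@d["mount"])
a=red(cv2.imread("pics/top0.png"),(235,195,295,228));b=red(W[0],(300,320,410,390),40);c=red(cv2.imread("pics/side0.png"),(290,190,345,240))
for s in(a,b,c):print([(mom(x),cv2.boundingRect(x)) for x in s])
for p,q in((a[0],b[1]),(a[-1],b[0])):
    o,e=rays(*A[1:],mom(p));o2,e2=rays(*W[1:],mom(q));print(*cross((o,e[0]),(o2,e2[0])),plane(*W[1:],mom(q),.0824))
for p,q in((c[0],b[1]),(c[-1],b[0])):
    o,e=rays(*B[1:],mom(p));o2,e2=rays(*W[1:],mom(q));print("side/wrist",*cross((o,e[0]),(o2,e2[0])))
# base plate front corner screws in wrist
print(plane(*W[1:],[(271,316),(414,268)],.006))
E
```

```text
[(array([247.    , 213.2564]), (246, 210, 3, 8)), (array([279.5299, 214.4188]), (278, 211, 4, 8))]
[(array([319.8443, 370.1459]), (313, 358, 15, 25)), (array([394.3101, 347.1116]), (386, 335, 17, 25))]
[(array([300.7246, 205.1159]), (298, 202, 6, 7)), (array([317.6325, 218.2222]), (314, 215, 8, 7))]
[0.5732 0.2955 0.091 ] 0.004112161181294854 [[0.5786 0.2933 0.0824]]
[0.5717 0.2225 0.0919] 0.003572569266828272 [[0.5774 0.2184 0.0824]]
side/wrist [0.5723 0.2938 0.086 ] 0.005820271249587097
side/wrist [0.5715 0.2201 0.0851] 0.006388204791441551
[[0.5432 0.1709 0.006 ]
 [0.5453 0.3419 0.006 ]]
```

Request:
carry_out(series=[[[-10,-3,10],-2],[[-28,-7,27],-2],[[-28,-7,27],-2],[[-28,-7,27],-1.7],[[-28,-7,27],0],[[-28,-7,27],0],[[-28,-7,27],0],[[-28,-7,27],0],[[-20,-4,18],0],[[0,0,0],0]])

```text
clock: 14.47
position: [0.5439, 0.1411, 0.5146]
ee_rot: [-0.036, 0.945, 0.013, 0.324]
contact_force: [-0.6, -0.9, -2.1]
width: 0.0125
```

```bash
cat > go.py <<'E'
from bar import *
def to(p,note=""):
    T=tool();print("pos",T[:3,3],"z",T[:3,2],"y",T[:3,1],"delta mm",T[:3,:3].T@(np.array(p)-T[:3,3])*1e3)
E
python3 - <<'E'
from go import *
to([.488,.257,.205]);print(manip.get_state()["qpos"])
E
```

```text
pos [0.5439 0.1411 0.5146] z [ 0.611   0.0758 -0.788 ] y [ 0.0473 -0.9971 -0.0593] delta mm [-233.7952  -99.886   218.562 ]
[ 0.1342 -0.1432  1.4733 -0.0072  1.1483  0.1079]
```

Request:
carry_out(series=[[[-20,-8,18],0.8],[[-27,-12,25],0.8],[[-27,-12,25],0.8],[[-27,-12,25],0],[[-27,-12,25],0],[[-27,-12,25],0],[[-27,-12,25],0],[[-20,-8,18],0],[[0,0,0],0],[[0,0,0],0]])

```text
clock: 15.3
position: [0.522, 0.2609, 0.276]
ee_rot: [-0.049, 0.936, -0.009, 0.347]
contact_force: [0.8, 0.3, 0.5]
width: 0.0118
```

```bash
python3 - <<'E'
from go import *
to([.488,.257,.205]);T=tool();W=cam("wrist");cv2.imwrite("pics/w4.png",W[0]);np.savez("w4.npz",K=W[1],M=W[2],T=T)
for c in red(W[0],(0,0,640,480),60): print(mom(c),cv2.boundingRect(c),plane(*W[1:],mom(c),.0824))
E
```

```text
pos [0.522  0.2609 0.276 ] z [ 0.6516  0.0853 -0.7537] y [ 0.017 -0.995 -0.098] delta mm [-71.7691  10.2879  31.0267]
[24.7006 31.7677] (5, 14, 41, 37) [[0.4507 0.4137 0.0824]]
[224.1536 194.6286] (212, 189, 25, 12) [[0.5721 0.2979 0.0824]]
[231.6895 272.7992] (220, 268, 24, 11) [[0.5707 0.223  0.0824]]
[563.7751 391.4211] (504, 357, 115, 72) [[ 1.7435 -0.5115  0.0824]]
```

View pics/w4.png

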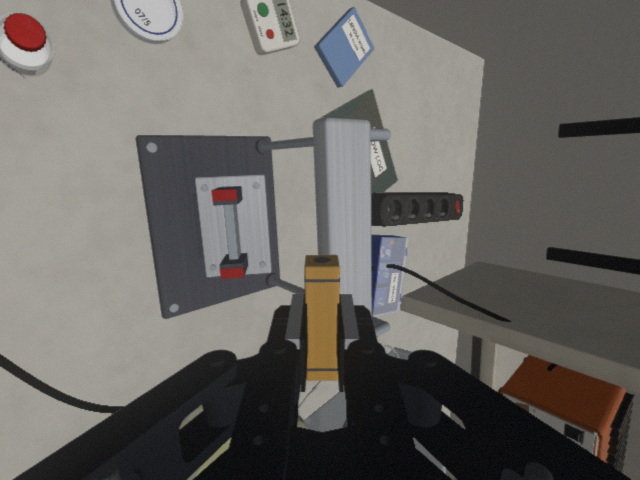

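The wrist view shows the bar held at (322,255)–(322,380). The red jaw tops are at (224,195) and (232,273), and the lamp bar is to their right. I'll move to a standoff along the slope normal.

Request:
carry_out(series=[[[-18,3,7],0],[[-18,3,7],0],[[-18,3,7],0],[[-18,3,7],0],[[0,0,0],0],[[0,0,0],0]])

```text
clock: 15.85
position: [0.5042, 0.2581, 0.2311]
ee_rot: [-0.056, 0.929, -0.015, 0.366]
contact_force: [0.9, -0.4, 0.5]
width: 0.0123
```

```bash
cat >> go.py <<'E'
def jaws(box,name,zb=.0824):
    W=cam("wrist");cv2.imwrite(f"pics/{name}.png",W[0]);T=tool();np.savez(name+".npz",K=W[1],M=W[2],T=T)
    cs=red(W[0],box,40);m=[mom(c) for c in cs]
    for c in cs: print(np.round(mom(c),1),cv2.boundingRect(c),plane(*W[1:],mom(c),zb)[0])
    return W,m
E
python3 - <<'E'
from go import *
to([.488,.257,.205]);W,m=jaws((60,60,640,330),"w5")
p=np.load("w4.npz");q=np.array([[224.15,194.63],[231.69,272.8]])
for a,b in zip(sorted(m,key=lambda x:x[1]),q):
    o,e=rays(*W[1:],a);o2,e2=rays(p["K"],p["M"],b);print(*cross((o,e[0]),(o2,e2[0])))
E
```

```text
pos [0.5042 0.2581 0.2311] z [ 0.6813  0.0932 -0.7261] y [ 0.0125 -0.9932 -0.1157] delta mm [-29.4782   3.949    7.8471]
[258.7 194.9] (246, 189, 26, 13) [0.5721 0.298  0.0824]
[266.6 279. ] (255, 273, 25, 13) [0.5708 0.2229 0.0824]
[0.5721 0.2979 0.0823] 3.114190503518473e-05
[0.5705 0.2231 0.0829] 3.6982199976416787e-06
```

Request:
carry_out(series=[[[25,0,-10],0],[[25,0,-10],0],[[25,0,-10],0],[[0,0,0],0],[[0,0,0],0]])

```text
clock: 16.32
position: [0.5464, 0.2505, 0.3204]
ee_rot: [-0.06, 0.926, -0.017, 0.373]
contact_force: [-1.1, -0.6, -0.8]
width: 0.0124
```

Request:
carry_out(series=[[[0,0,0],0],[[0,0,0],0],[[0,0,0],0]])

```text
clock: 16.57
position: [0.5477, 0.2503, 0.3236]
ee_rot: [-0.06, 0.925, -0.018, 0.375]
contact_force: [0.2, 0.7, -0.1]
width: 0.0122
```

```bash
python3 - <<'E'
from go import *
to([.488,.257,.205]);print(manip.get_state()["qpos"])
E
```

```text
pos [0.5477 0.2503 0.3236] z [ 0.6957  0.0987 -0.7115] y [ 0.0129 -0.9921 -0.1251] delta mm [-125.3968    7.4455   43.5358]
[ 0.438  -0.0426  1.9156 -0.4053  0.5487  0.7443]
```

Request:
carry_out(series=[[[-32,8,-12],0],[[-32,8,-12],0],[[-32,8,-12],0],[[-32,8,-12],0],[[-32,8,-12],0],[[-32,8,-12],0],[[-32,8,-12],0],[[0,0,0],0]])

```text
clock: 17.23
position: [0.3188, 0.1981, 0.2091]
ee_rot: [-0.058, 0.926, -0.017, 0.372]
contact_force: [0.2, -1.1, -1.0]
width: 0.0121
```

```bash
python3 - <<'E'
from go import *
to([.488,.257,.205]);print(manip.get_state()["qpos"])
E
```

```text
pos [0.3188 0.1981 0.2091] z [ 0.6913  0.0956 -0.7162] y [ 0.0122 -0.9926 -0.1207] delta mm [114.9563 -55.8844 125.54  ]
[ 0.7778 -0.2608  2.3921 -0.9329  0.5458  1.5203]
```

Request:
carry_out(series=[[[3,12,20],0],[[3,18,28],0],[[3,18,28],0],[[3,18,28],0],[[3,16,23],0],[[0,0,0],0],[[0,0,0],0]])

```text
clock: 17.82
position: [0.4035, 0.1436, 0.1454]
ee_rot: [-0.046, 0.934, -0.013, 0.353]
contact_force: [0.0, 0.9, -0.1]
width: 0.0121
```

```bash
python3 - <<'E'
from go import *
to([.42,.13,.08]);print(manip.get_state()["qpos"])
E
```

```text
pos [0.4035 0.1436 0.1454] z [ 0.6608  0.0764 -0.7466] y [ 0.0074 -0.9954 -0.0952] delta mm [-29.9255  19.8692  58.7271]
[ 0.2634 -0.096   2.4742 -1.1776  0.1067  1.4304]
```

Request:
carry_out(series=[[[-10,5,16],0],[[-10,5,16],0],[[-10,5,16],0],[[-10,5,14],0],[[0,0,0],0],[[0,0,0],0]])

```text
clock: 18.32
position: [0.404, 0.1409, 0.1185]
ee_rot: [-0.036, 0.945, -0.013, 0.325]
contact_force: [-0.7, -0.6, -0.1]
width: 0.0124
```

```bash
python3 - <<'E'
from go import *
to([.42,.13,.08]);print(manip.get_state()["qpos"])
E
```

```text
pos [0.404  0.1409 0.1185] z [ 0.6145  0.0598 -0.7867] y [-0.0003 -0.9971 -0.0761] delta mm [-10.4364  13.8022  39.4605]
[ 0.2572 -0.033   2.4744 -1.1778  0.1068  1.4257]
```

Request:
carry_out(series=[[[-10,5,16],0],[[-10,5,16],0],[[-10,5,16],0],[[-10,5,14],0],[[-8,0,10],0],[[0,0,0],0],[[0,0,0],0]])

```text
clock: 18.9
position: [0.4054, 0.1353, 0.0864]
ee_rot: [-0.024, 0.957, -0.015, 0.29]
contact_force: [-0.1, 0.2, -0.2]
width: 0.0125
```

```bash
python3 - <<'E'
from go import *
to([.51,.2605,.17]);print(manip.get_state()["qpos"])
E
```

```text
pos [0.4054 0.1353 0.0864] z [ 0.5562  0.0367 -0.8303] y [-0.0151 -0.9984 -0.0542] delta mm [ 127.9579 -131.1157   -6.655 ]
[ 0.2438  0.0456  2.471  -1.1778  0.107   1.4213]
```

Request:
carry_out(series=[[[16,-16,-3],0],[[24,-25,-2],0],[[24,-25,-1],0],[[24,-25,0],0],[[20,-20,0],0],[[14,-14,0],0],[[0,0,0],0],[[0,0,0],0]])

```text
clock: 19.57
position: [0.4997, 0.2487, 0.1595]
ee_rot: [-0.021, 0.957, -0.016, 0.289]
contact_force: [-0.8, -0.4, -1.5]
width: 0.0122
```

```bash
python3 - <<'E'
from go import *
to([.514,.2605,.1645]);print(manip.get_state()["qpos"])
W,m=jaws((60,60,640,460),"w6")
E
```

```text
pos [0.4997 0.2487 0.1595] z [ 0.5531  0.0317 -0.8325] y [-0.0185 -0.9986 -0.0502] delta mm [ 14.1521 -12.3052   4.1579]
[ 0.4888  0.115   2.0938 -0.5608  0.4509  0.9715]
[345.8 173.2] (330, 166, 32, 16) [0.5726 0.298  0.0824]
[350.4 275.1] (340, 269, 22, 13) [0.5747 0.222  0.0824]
[634.5 442.9] (630, 424, 10, 36) [ 1.5322 -0.5161  0.0824]
```

View pics/w6.png

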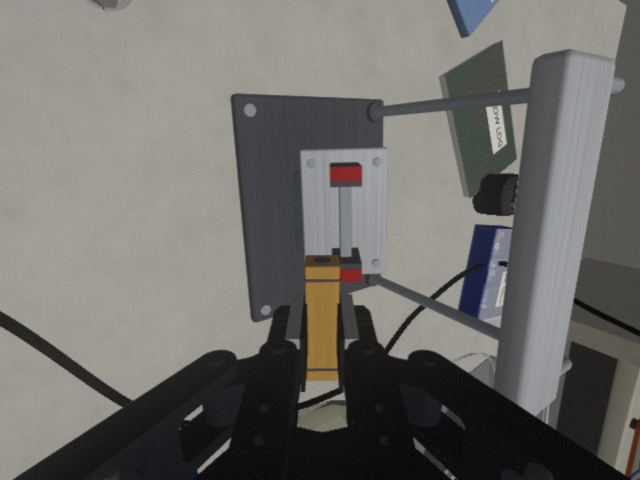

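The view is square to the slope, with jaws at (346,173) and (350,275). The held bar spans v=265–380, which works out at about 55 mm long and centred in the fingers. Closing in.

```bash
python3 - <<'E'
from go import *
to([.5484,.261,.1154])
E
```

```text
pos [0.4999 0.2487 0.1597] z [ 0.5537  0.0323 -0.8321] y [-0.0182 -0.9985 -0.0508] delta mm [ 15.395  -10.9398  64.1267]
```

Request:
carry_out(series=[[[4,-3,10],0],[[4,-3,16],0],[[4,-3,16],0],[[3,-2,14],0],[[0,0,7],0],[[0,0,0],0],[[0,0,0],0]])

```text
clock: 20.2
position: [0.5419, 0.253, 0.1059]
ee_rot: [-0.017, 0.959, -0.018, 0.283]
contact_force: [-0.9, -1.0, -0.9]
width: 0.0122
```

```bash
python3 - <<'E'
from go import *
to([.565,.261,.0917]);print(manip.get_state()["contact_force"])
W,m=jaws((60,60,640,420),"w7")
E
```

```text
pos [0.5419 0.253  0.1059] z [ 0.5426  0.0229 -0.8397] y [-0.0244 -0.9988 -0.0431] delta mm [11.3128 -7.9829 24.6715]
[-0.88   -0.9925 -0.8813]
[343.9 196.4] (323, 187, 43, 20) [0.5722 0.2976 0.0824]
[618.9 202.1] (615, 194, 8, 18) [0.9309 0.2442 0.0824]
```

Request:
carry_out(series=[[[4,-3,2],0],[[4,-3,4],0],[[3,-2,5],0],[[0,0,5],0],[[0,0,0],0],[[0,0,0],0]])

```text
clock: 20.75
position: [0.5612, 0.2617, 0.1006]
ee_rot: [-0.018, 0.958, -0.018, 0.284]
contact_force: [0.3, -0.3, -0.4]
width: 0.0123
```

```bash
python3 - <<'E'
from go import *
to([.565,.261,.0917]);print(manip.get_state()["contact_force"])
W,m=jaws((60,60,640,420),"w8")
cv2.imwrite("pics/w8c.png",cv2.resize(W[0][140:420,220:460],None,fx=2,fy=2))
E
```

```text
pos [0.5612 0.2617 0.1006] z [ 0.5452  0.0245 -0.8379] y [-0.0241 -0.9987 -0.0448] delta mm [-1.6625  1.0536  9.517 ]
[ 0.3123 -0.3484 -0.3552]
[317.6 221.7] (295, 211, 46, 22) [0.572  0.2975 0.0824]
[614.2 211.2] (611, 203, 7, 18) [0.9297 0.2471 0.0824]
```

View pics/w8c.png

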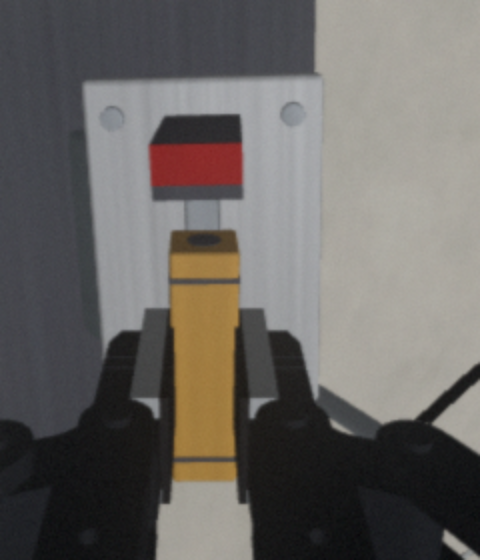

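The crop shows the bar lined up with the rail, with the inner edge of the +y jaw at crop v≈199. A small correction, then down.

Request:
carry_out(series=[[[-0.8,0.6,4],0],[[-0.7,0.6,5],0],[[0,0,3],0],[[0,0,0],0],[[0,0,0],0]])

```text
clock: 21.22
position: [0.5663, 0.2605, 0.0882]
ee_rot: [-0.018, 0.959, -0.018, 0.284]
contact_force: [0.1, 0.2, -0.7]
width: 0.0122
```

```bash
python3 - <<'E'
from go import *
to([.5766,.2607,.0752]);print(manip.get_state()["contact_force"])
W,m=jaws((60,60,640,420),"w9")
f=W[0]
g=cv2.cvtColor(f,cv2.COLOR_BGR2HSV)
u=int(m[0][0])
for v in range(int(m[0][1])+4,int(m[0][1])+50,1): print(v,g[v,u].tolist(),end=" ")
E
```

```text
pos [0.5663 0.2605 0.0882] z [ 0.5445  0.0242 -0.8384] y [-0.024  -0.9987 -0.0444] delta mm [ 1.5677  0.1639 16.5537]
[ 0.0646  0.171  -0.6589]
[323.2 226. ] (298, 215, 51, 23) [0.5722 0.2975 0.0824]
[625.4 213.1] (621, 204, 9, 19) [0.9239 0.2477 0.0824]
229 [0, 175, 141] 230 [1, 180, 140] 231 [0, 171, 140] 232 [1, 177, 140] 233 [1, 183, 138] 234 [0, 176, 138] 235 [1, 177, 140] 236 [0, 174, 138] 237 [179, 155, 120] 238 [170, 53, 87] 239 [130, 19, 79] 240 [132, 17, 77] 241 [120, 16, 79] 242 [126, 17, 76] 243 [130, 20, 78] 244 [132, 16, 78] 245 [124, 21, 96] 246 [105, 15, 138] 247 [111, 17, 146] 248 [103, 16, 144] 249 [105, 17, 147] 250 [107, 16, 147] 251 [107, 12, 146] 252 [103, 16, 146] 253 [105, 17, 148] 254 [105, 14, 141] 255 [14, 53, 96] 256 [17, 95, 75] 257 [11, 38, 53] 258 [173, 20, 52] 259 [173, 21, 48] 260 [150, 11, 45] 261 [0, 10, 49] 262 [10, 14, 56] 263 [19, 82, 75] 264 [16, 112, 80] 265 [16, 117, 85] 266 [19, 137, 112] 267 [18, 142, 142] 268 [18, 142, 165] 269 [19, 147, 163] 270 [18, 146, 166] 271 [19, 147, 163] 272 [19, 146, 162] 273 [19, 148, 164] 274 [18, 148, 164]
```

Request:
carry_out(series=[[[0.7,-0.4,3],0],[[0.7,0,3],0],[[0,0,3],0],[[0,0,2],0],[[0,0,0],0]])

```text
clock: 21.68
position: [0.5744, 0.2614, 0.0793]
ee_rot: [-0.018, 0.958, -0.018, 0.284]
contact_force: [-0.8, -0.6, -0.3]
width: 0.0122
```

```bash
python3 - <<'E'
from go import *
to([.579,.2607,.0714]);print(manip.get_state()["contact_force"])
E
```

```text
pos [0.5744 0.2614 0.0793] z [ 0.5451  0.0245 -0.838 ] y [-0.024  -0.9987 -0.0449] delta mm [-0.3993  0.9015  9.1677]
[-0.7833 -0.6259 -0.3294]
```

Request:
carry_out(series=[[[0,0.2,3],0],[[0,0.2,3],0],[[0,0,2],0],[[0,0,2],0],[[0,0,0],0],[[0,0,0],0]])

```text
clock: 22.18
position: [0.5799, 0.2613, 0.0712]
ee_rot: [-0.018, 0.958, -0.018, 0.285]
contact_force: [-0.7, 0.0, 0.8]
width: 0.0126
```

```bash
python3 - <<'E'
from go import *
to([.579,.2607,.0714]);print(manip.get_state()["contact_force"]);W,m=jaws((60,60,640,420),"w10");cv2.imwrite("pics/w10c.png",cv2.resize(W[0][140:420,220:460],None,fx=2,fy=2))
E
```

```text
pos [0.5799 0.2613 0.0712] z [ 0.5461  0.0248 -0.8373] y [-0.0239 -0.9987 -0.0452] delta mm [-0.5888  0.5762 -0.7073]
[-0.7375  0.0073  0.7949]
[318.3 242.6] (289, 230, 58, 26) [0.5723 0.2973 0.0824]
[321.9 404.5] (298, 395, 49, 20) [0.5701 0.2226 0.0824]
[636.4 218.4] (633, 208, 7, 20) [0.9116 0.2504 0.0824]
```

View pics/w10c.png

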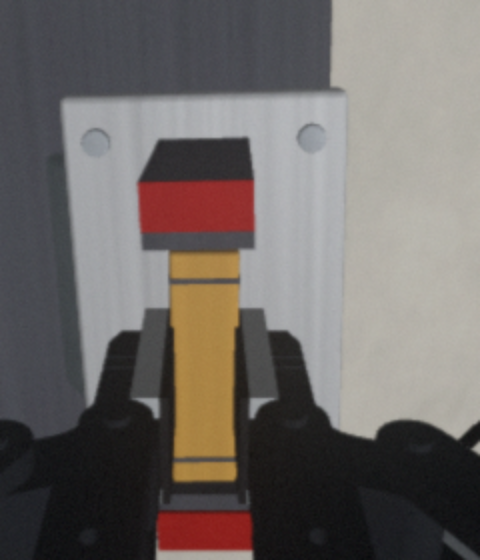

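The bar sits between both jaws (crop v 250–480). I'll press lightly to confirm it is on the rail.

Request:
carry_out(series=[[[0,0,1.5],0],[[0,0,1.5],0],[[0,0,1.5],0],[[0,0,0.5],0]])

```text
clock: 22.57
position: [0.5799, 0.2613, 0.0711]
ee_rot: [-0.019, 0.958, -0.018, 0.287]
contact_force: [-1.7, -0.7, 0.5]
width: 0.0122
```

The command of 5 mm was blocked at the computed seat height, so brass is short and fully down. Withdrawing along the normal.

Request:
carry_out(series=[[[0,0,-10],0],[[0,0,-20],0],[[0,0,-35],0],[[0,0,-35],0],[[-10,30,-15],0],[[-15,38,0],0],[[-15,38,0],0],[[-15,38,0],0],[[-15,38,0],0],[[0,0,0],0]])

```text
clock: 23.4
position: [0.4643, 0.1129, 0.1312]
ee_rot: [-0.023, 0.958, -0.013, 0.286]
contact_force: [-0.6, -0.5, -0.7]
width: 0.0122
```

```bash
python3 - <<'E'
from go import *
to([.416,.0108,.06]);print(manip.get_state()["qpos"])
E
```

```text
pos [0.4643 0.1129 0.1312] z [ 0.5484  0.0366 -0.8354] y [-0.0118 -0.9986 -0.0516] delta mm [-75.4852 106.2319  29.2793]
[ 0.112   0.01    2.3088 -0.1038  0.2426  0.2326]
```

Request:
carry_out(series=[[[-25,10,0],0],[[-25,20,2],0],[[-16,30,5],0],[[-8,30,8],0],[[-2,16,8],0],[[0,0,0],0],[[0,0,0],0]])

```text
clock: 23.98
position: [0.4317, 0.0775, 0.0965]
ee_rot: [-0.031, 0.959, -0.012, 0.281]
contact_force: [0.0, 0.7, -1.4]
width: 0.0126
```

```bash
python3 - <<'E'
from go import *
to([.416,.0108,.019]);print(manip.get_state()["qpos"])
E
```

```text
pos [0.4317 0.0775 0.0965] z [ 0.5401  0.0518 -0.84  ] y [-0.0067 -0.9978 -0.0658] delta mm [-52.2127  71.7965  53.1611]
[-0.0459  0.0179  2.436   0.5747  0.1412 -0.5677]
```

Request:
carry_out(series=[[[-16,25,0],0],[[-12,25,0],0],[[-12,25,5],0],[[-12,20,10],0],[[-8,0,10],0],[[0,0,0],0],[[0,0,0],0]])

```text
clock: 24.57
position: [0.4166, 0.0472, 0.0708]
ee_rot: [-0.035, 0.961, -0.01, 0.275]
contact_force: [-0.3, 0.1, -1.3]
width: 0.0119
```

```bash
python3 - <<'E'
from go import *
to([.416,.0108,.019]);print(manip.get_state()["qpos"])
E
```

```text
pos [0.4166 0.0472 0.0708] z [ 0.5283  0.0616 -0.8468] y [ 0.0005 -0.9974 -0.0723] delta mm [-26.4103  40.047   41.2626]
[-0.203   0.0568  2.5089  1.3493  0.1719 -1.4826]
```

Request:
carry_out(series=[[[-4,18,2],0],[[-4,18,4],0],[[-6,14,8],0],[[-6,0,8],0],[[-6,0,10],0],[[0,0,0],0]])

```text
clock: 25.07
position: [0.4165, 0.0042, 0.0324]
ee_rot: [-0.036, 0.96, -0.002, 0.277]
contact_force: [1.5, -0.1, -0.3]
width: 0.0123
```

```bash
python3 - <<'E'
from go import *
to([.416,.0108,.019]);print(manip.get_state()["qpos"])
E
```

```text
pos [0.4165 0.0042 0.0324] z [ 0.5324  0.0684 -0.8437] y [ 0.0166 -0.9974 -0.0704] delta mm [-7.7039 -5.6047 11.5129]
[-0.4086  0.1907  2.5881  2.0188  0.3093 -2.3715]
```

Request:
carry_out(series=[[[-4,-2,6],0],[[-3,-2,5],0],[[0,0,0],0]])

```text
clock: 25.32
position: [0.4183, 0.0117, 0.0207]
ee_rot: [-0.039, 0.96, 0.0, 0.278]
contact_force: [-0.1, -0.2, 0.4]
width: 0.0122
```

Request:
carry_out(series=[[[0,0,0],0],[[0,0,0],0],[[0,0,0],0],[[0,0,-5],0],[[0,0,-15],0],[[0,0,-30],0],[[0,0,-30],0]], fingers=40)

```text
clock: 25.9
position: [0.4015, 0.0152, 0.061]
ee_rot: [-0.048, 0.958, 0.005, 0.283]
contact_force: [0.5, 1.1, 0.6]
width: 0.0404
```

```bash
python3 - <<'E'
from go import *
to([.3,.03,.15]);print(manip.get_state()["qpos"])
A=cam("top");B=cam("side")
cv2.imwrite("pics/s11.png",np.hstack([cv2.resize(A[0][250:330,340:490],(560,300)),cv2.resize(B[0][280:410,280:440],(240,195)).copy() if 0 else cv2.resize(B[0][285:405,280:376],(240,300))]))
for n,c in (("brass",((8,90,60),(18,255,255))),):
    for bl in blobs(A[0],*c,box=(345,265,400,318),n=2,amin=15): print(n,mom(bl),cv2.boundingRect(bl),plane(*A[1:],mom(bl),.014))
# silver by edge: bright low-sat
for bl in blobs(A[0],(0,0,165),(180,30,255),box=(445,262,480,288),n=3,amin=10): r=cv2.minAreaRect(bl);print("silver",r,plane(*A[1:],np.vstack([r[0],cv2.boxPoints(r)]),.014))
E
```

```text
pos [0.4015 0.0152 0.061 ] z [ 0.5426  0.0948 -0.8347] y [ 0.0365 -0.9953 -0.0893] delta mm [ -37.0658  -26.3768 -127.8893]
[-0.4407  0.0736  2.5748  1.5754  0.3228 -1.9443]
```

View pics/s11.png

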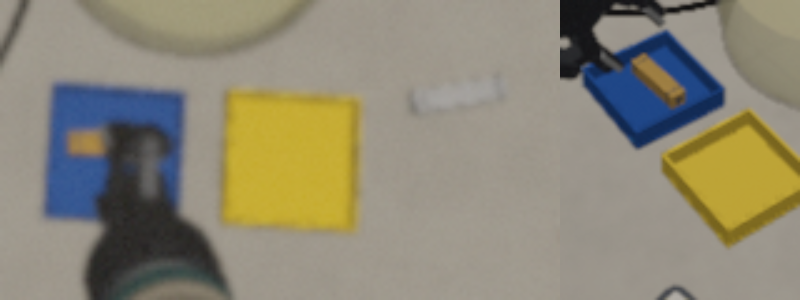

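Brass lies released in the blue tray (crop (660,80) in the side view). Silver is untouched. Now I'll work the tilt back toward upright at the inner reach limit.

Request:
carry_out(series=[[[-15,-5,-35],0],[[-15,-5,-35],0],[[-25,0,-20],0],[[-35,0,0],0],[[-35,0,10],0],[[-35,0,10],0],[[-35,0,10],0],[[0,0,0],0]])

```text
clock: 26.67
position: [0.2817, 0.0083, 0.0737]
ee_rot: [-0.047, 0.962, 0.013, 0.267]
contact_force: [1.0, 0.9, -0.6]
width: 0.0406
```

```bash
python3 - <<'E'
from go import *
to([.25,.03,.08]);print(manip.get_state()["qpos"])
E
```

```text
pos [0.2817 0.0083 0.0737] z [ 0.5126  0.0974 -0.8531] y [ 0.0502 -0.9952 -0.0834] delta mm [-23.909  -23.7439 -19.4472]
[-1.0602 -0.2422  2.6948  0.8734  0.7017 -1.7756]
```

Request:
carry_out(series=[[[-34,0,-15],0],[[-34,0,-15],0],[[-34,0,-15],0],[[-34,0,-15],0],[[0,0,0],0]])

```text
clock: 27.08
position: [0.2513, -0.0167, 0.0799]
ee_rot: [-0.025, 0.963, 0.039, 0.265]
contact_force: [0.5, -1.5, -0.2]
width: 0.0402
```

```bash
python3 - <<'E'
from go import *
to([.25,.03,.08]);print(manip.get_state()["qpos"])
E
```

```text
pos [ 0.2513 -0.0167  0.0799] z [ 0.5092  0.0695 -0.8578] y [ 0.0883 -0.9957 -0.0282] delta mm [  1.811  -46.6221   2.5193]
[-1.6666 -0.382   2.6927  0.6118  1.0572 -2.1158]
```

Request:
carry_out(series=[[[18,-14,4],0],[[26,-21,10],0],[[26,-21,10],0],[[26,-21,10],0],[[26,-21,12],0],[[18,-10,10],0],[[0,0,0],0]], fingers=30)

```text
clock: 27.67
position: [0.2911, 0.0203, 0.0829]
ee_rot: [-0.028, 0.967, 0.049, 0.25]
contact_force: [-0.2, 0.8, 1.0]
width: 0.0298
```

```bash
python3 - <<'E'
from go import *
to([.385,.10,.02]);print(manip.get_state()["qpos"])
A=cam("top");print(plane(*A[1:],[(462.8,275.3),(450.7,278),(475.3,272.7)],.014))
E
```

```text
pos [0.2911 0.0203 0.0829] z [ 0.481   0.0783 -0.8732] y [ 0.109  -0.9936 -0.029 ] delta mm [ 57.547  -67.1333 106.2985]
[-0.7115 -0.2474  2.6262  0.7805  0.5593 -1.4443]
[[ 0.455  -0.2065  0.014 ]
 [ 0.448  -0.1779  0.014 ]
 [ 0.4619 -0.2361  0.014 ]]
```

Request:
carry_out(series=[[[12,-16,14],0],[[12,-16,22],0],[[12,-16,22],0],[[12,-16,22],0],[[6,-10,22],0],[[-6,0,12],0],[[-6,0,12],0],[[0,0,0],0]])

```text
clock: 28.38
position: [0.3509, 0.0676, 0.0458]
ee_rot: [-0.039, 0.963, 0.041, 0.263]
contact_force: [-0.4, -0.1, -0.1]
width: 0.0301
```

```bash
python3 - <<'E'
from go import *
to([.385,.10,.015]);print(manip.get_state()["qpos"])
E
```

```text
pos [0.3509 0.0676 0.0458] z [ 0.5043  0.0958 -0.8582] y [ 0.0986 -0.9937 -0.053 ] delta mm [ 15.4146 -27.1926  46.6831]
[-0.2267  0.0509  2.6538  1.8649  0.2177 -2.1291]
```

Request:
carry_out(series=[[[3,-10,12],0],[[0,-10,14],0],[[-5,-8,14],0],[[-8,0,14],0],[[-8,0,14],0],[[0,0,0],0]])

```text
clock: 28.88
position: [0.3639, 0.0819, 0.0153]
ee_rot: [-0.052, 0.963, 0.035, 0.26]
contact_force: [-0.1, -0.9, 0.1]
width: 0.0299
```

```bash
python3 - <<'E'
from go import *
to([.34,.10,.02]);print(manip.get_state()["qpos"])
E
```

```text
pos [0.3639 0.0819 0.0153] z [ 0.4981  0.1188 -0.8589] y [ 0.0945 -0.9921 -0.0824] delta mm [-17.4945 -20.571  -13.7946]
[-0.1728  0.2148  2.6931  2.4768  0.3348 -2.6973]
```

Request:
carry_out(series=[[[-25,0,-12],3],[[-30,0,-14],3],[[-30,0,-14],3],[[-30,0,-14],3],[[0,0,0],0]])

```text
clock: 29.3
position: [0.302, 0.1123, 0.0331]
ee_rot: [-0.057, 0.966, -0.075, 0.24]
contact_force: [-0.4, 0.2, 0.0]
width: 0.0303
```

```bash
python3 - <<'E'
from go import *
to([.34,.10,.02]);print(manip.get_state()["qpos"])
E
```

```text
pos [0.302  0.1123 0.0331] z [ 0.4717  0.0737 -0.8787] y [-0.1172 -0.9824 -0.1454] delta mm [29.3847  9.5804 28.5817]
[ 0.1192  0.054   2.6951  2.9794  0.1063 -2.7024]
```

Request:
carry_out(series=[[[12,0,-25],0],[[18,0,-35],0],[[18,0,-35],0],[[18,15,-33],0],[[12,35,-10],0],[[10,38,0],0],[[10,38,0],0],[[10,38,0],0],[[0,0,0],0]], fingers=45)

```text
clock: 30.05
position: [0.3444, 0.0438, 0.0586]
ee_rot: [-0.081, 0.955, -0.065, 0.277]
contact_force: [0.2, -0.6, 0.3]
width: 0.0451
```

```bash
python3 - <<'E'
from go import *
to([.43,-.2,.09]);print(manip.get_state()["qpos"])
E
```

```text
pos [0.3444 0.0438 0.0586] z [ 0.54    0.1193 -0.8332] y [-0.0791 -0.9783 -0.1914] delta mm [129.3175 225.7752  -9.0359]
[-0.4872 -0.0038  2.6859  1.5935  0.3664 -1.8581]
```

Request:
carry_out(series=[[[14,0,-28],0],[[16,0,-35],0],[[16,0,-35],0],[[16,0,-35],0],[[18,30,-10],0],[[20,35,5],0],[[20,35,5],0],[[20,35,5],0],[[20,35,5],0],[[0,0,0],0]])

```text
clock: 30.88
position: [0.419, -0.146, 0.1485]
ee_rot: [-0.088, 0.951, -0.049, 0.292]
contact_force: [1.1, -0.5, -0.1]
width: 0.045
```

```bash
python3 - <<'E'
from go import *
to([.42,-.2,.12]);print(manip.get_state()["qpos"])
E
```

```text
pos [ 0.419  -0.146   0.1485] z [ 0.5648  0.1378 -0.8136] y [-0.0425 -0.9798 -0.1954] delta mm [-6.9575 58.4146 16.3338]
[-0.9861  0.0041  2.2807  0.8445  0.8209 -1.4661]
```

Request:
carry_out(series=[[[-5,14,0],-6],[[-5,14,0],-6],[[-5,14,4],-6.5],[[0,14,6],0],[[0,0,0],0],[[0,0,0],0]])

```text
clock: 31.38
position: [0.4123, -0.2035, 0.1206]
ee_rot: [-0.037, 0.948, 0.114, 0.295]
contact_force: [0.4, 0.6, -0.4]
width: 0.0451
```

```bash
python3 - <<'E'
from go import *
to([.399,-.22,.09]);print(manip.get_state()["qpos"])
W=cam("wrist");cv2.imwrite("pics/w12.png",W[0]);T=tool()
g=cv2.cvtColor(W[0],cv2.COLOR_BGR2HSV)
# predicted pixel of the bar centre
p=np.linalg.inv(W[2])@np.array([.455,-.2065,.014,1]);print("pred",W[1]@(p[:3]/p[2]))
cv2.imwrite("pics/w12c.png",cv2.resize(W[0][60:420,160:560],(800,720))[:600])
E
```

```text
pos [ 0.4123 -0.2035  0.1206] z [ 0.5508  0.1373 -0.8233] y [ 0.2386 -0.9711 -0.0023] delta mm [-31.2564  12.8935  15.6147]
[-1.0872  0.111   2.2509  0.8513  0.823  -1.9387]
pred [286.735  252.8291   1.    ]
```

```bash
python3 - <<'E'
from go import *
f=cv2.imread("pics/w12.png");g=cv2.cvtColor(f,cv2.COLOR_BGR2HSV)
print(cv2.resize(g[190:320,230:350,2],(30,26),interpolation=cv2.INTER_AREA))
print(cv2.resize(g[190:320,230:350,1],(30,13),interpolation=cv2.INTER_AREA))
E
```

```text
[[137 137 137 136 137 137 137 137 137 136 135 135 137 137 137 137 137 136
  135 135 136 136 135 134 135 135 135 135 135 136]
 [136 137 137 137 135 136 135 136 135 135 136 135 136 136 137 137 137 136
  136 136 135 135 135 135 135 135 135 135 135 137]
 [134 134 136 136 135 136 134 134 133 133 134 135 135 136 136 137 136 136
  136 136 136 136 136 134 135 134 134 135 136 136]
 [135 134 135 135 135 135 134 134 134 134 134 133 135 135 136 136 135 135
  136 135 136 135 134 134 133 134 135 134 134 135]
 [137 136 136 135 136 135 135 134 135 132 116 108  97  94 114 132 135 134
  135 135 135 134 135 135 136 134 135 134 134 133]
 [137 135 135 136 136 134 134 133 134 124  77  78 104 108 118 124 136 137
  136 135 135 135 135 136 136 136 136 135 134 134]
 [136 135 136 137 136 134 134 133 133 115  66  81 132 126 120 113 132 136
  135 136 136 137 136 137 136 136 136 135 135 136]
 [136 136 137 136 135 135 133 132 132 122  78  82 124 128 134 133 135 136
  135 134 136 136 137 137 136 137 136 136 137 138]
 [135 136 136 136 135 134 134 133 132 123  79  89 140 140 137 133 134 135
  135 136 137 137 137 136 
[... 2686 characters left out ...]
8 17 17 16 17
  16 17 17 18 18 18]
 [18 17 18 19 18 18 16 16 17 14  6  5  6  6  6  6 17 17 17 17 16 16 16 16
  18 18 18 18 17 17]
 [18 17 18 17 17 18 17 17 17 16  6  5  6  6  5  7 16 17 17 16 16 16 16 17
  17 17 18 18 18 18]
 [18 18 18 18 18 17 18 18 18 16  6  7  6  5  5  7 16 18 18 16 15 16 16 16
  17 18 18 17 18 18]
 [18 18 18 18 17 17 18 18 18 15  7  6  7  7  7  7 18 17 18 17 16 16 18 18
  16 18 17 18 18 17]
 [17 17 18 19 17 15 13 14 13 16 17 15 13 14 16 16 18 17 17 18 17 17 18 18
  17 17 16 18 18 18]
 [18 17 17 17 16  9  6  7 13 14 17 18 17 16 17 18 17 17 17 18 17 18 18 18
  17 17 18 18 18 18]
 [16 15 12 14  9  7  7 11 15 16 16 16 16 17 17 17 17 16 17 16 16 17 18 18
  17 17 17 18 17 17]]
```

Saturation picks silver out cleanly at about (286,251), matching the predicted (287,253). The tool is still tilted, so I'll grip the long bar by its ends, where roll doesn't matter. That means turning the jaws to lie along the bar.

Request:
carry_out(series=[[[0,0,0],6.9],[[0,0,0],6.9],[[0,0,0],6.9],[[0,0,0],6.9],[[0,0,0],6.9],[[0,0,0],6.9],[[0,0,0],6.9],[[0,0,0],6.9],[[0,0,0],6.9],[[0,0,0],6.9]], fingers=85)

```text
clock: 32.27
position: [0.4064, -0.1885, 0.1216]
ee_rot: [-0.203, 0.838, -0.46, 0.212]
contact_force: [-0.0, 0.4, -0.1]
width: 0.0854
```

Request:
carry_out(series=[[[0,0,0],6.9],[[0,0,0],6],[[0,0,0],3],[[0,0,0],0],[[0,0,0],0]])

```text
clock: 32.68
position: [0.4034, -0.1808, 0.1223]
ee_rot: [-0.231, 0.764, -0.575, 0.178]
contact_force: [-0.4, 0.3, -0.1]
width: 0.0849
```

```bash
cat >> go.py <<'E'
def silver(pc=(.455,-.2065,.014)):
    W=cam("wrist");T=tool();p=np.linalg.inv(W[2])@np.r_[pc,1];uv=(W[1]@(p[:3]/p[2]))[:2];print("pred",uv)
    f=cv2.GaussianBlur(W[0],(7,7),0);g=cv2.cvtColor(f,cv2.COLOR_BGR2HSV);m=((g[...,1]<12)&(g[...,2]>100)).astype(np.uint8)*255
    for c in cv2.findContours(m,0,1)[0]:
        if cv2.contourArea(c)>150 and np.linalg.norm(cen(c)-uv)<90:
            r=cv2.minAreaRect(c);P=plane(*W[1:],np.vstack([r[0],cv2.boxPoints(r)]),.014);e=[P[2]-P[1],P[3]-P[2]];l=max(e,key=np.linalg.norm)
            print(np.round(r[0]),np.round(r[1]),P[0],"len",np.linalg.norm(l),"dir in tool",T[:3,:3].T@l/np.linalg.norm(l))
    return W
E
python3 - <<'E'
from go import *
b=np.array([.455,-.2065,.007]);T=tool()
to(b+.005*np.array([.82,.2,.55])+.007*T[:3,2]);print(T[:3,0],manip.get_state()["qpos"])
silver()
E
```

```text
pos [ 0.4034 -0.1808  0.1223] z [ 0.5384  0.1487 -0.8295] y [-0.7966 -0.2311 -0.5585] delta mm [ 38.3516  24.2302 126.6877]
[ 0.2748 -0.9615  0.006 ] [-1.0716  0.079   2.2748  0.8292  0.8295 -0.3711]
pred [371.2009 265.2667]
[374. 267.] [81. 20.] [ 0.4543 -0.2085  0.014 ] len 0.06261882997905753 dir in tool [ 0.994   0.094  -0.0565]
```

Request:
carry_out(series=[[[0,0,0],5],[[10,5,10],0],[[14,7,20],0],[[14,7,25],0],[[4,2,25],0],[[0,0,10],0],[[0,0,0],0],[[0,0,0],0]])

```text
clock: 33.4
position: [0.4448, -0.2126, 0.0327]
ee_rot: [-0.236, 0.741, -0.605, 0.171]
contact_force: [0.2, 0.2, -0.4]
width: 0.0849
```

```bash
python3 - <<'E'
from go import *
b=np.array([.4545,-.208,.007]);T=tool()
to(b+.005*np.array([.82,.2,.55])+.007*T[:3,2]);print(T[:3,0],manip.get_state()["qpos"])
silver((.4545,-.208,.014))
E
```

```text
pos [ 0.4448 -0.2126  0.0327] z [ 0.5387  0.1434 -0.8302] y [-0.8158 -0.1571 -0.5565] delta mm [-1.8169  0.6668 34.2492]
[ 0.2102 -0.9771 -0.0324] [-1.0095  0.3301  2.3027  1.1166  0.6341 -0.6099]
pred [317.9567 291.5084]
[373. 294.] [12. 29.] [ 0.4589 -0.2357  0.014 ] len 0.01459924881189228 dir in tool [ 0.082  -0.8292  0.5529]
[318. 293.] [92. 28.] [ 0.454  -0.2082  0.014 ] len 0.04734792809902033 dir in tool [ 0.9993 -0.0015 -0.0373]
[263. 293.] [10. 28.] [ 0.448  -0.1809  0.014 ] len 0.014435398516598271 dir in tool [ 0.0075 -0.8306  0.5568]
```

Request:
carry_out(series=[[[-1,0.5,10],0],[[-0.8,0,10],0],[[0,0,8],0],[[0,0,5],0],[[0,0,0],0]])

```text
clock: 33.87
position: [0.4626, -0.2078, 0.0096]
ee_rot: [-0.235, 0.742, -0.603, 0.176]
contact_force: [-0.0, -0.5, 0.1]
width: 0.085
```

Request:
carry_out(series=[[[0,0,0],0],[[0,0,0],0],[[0,0,0],0],[[0,0,0],0],[[0,0,0],0]], fingers=50, squeeze=70)

```text
clock: 34.28
position: [0.4627, -0.209, 0.0133]
ee_rot: [-0.234, 0.742, -0.602, 0.179]
contact_force: [-0.3, 0.1, -1.1]
width: 0.0528
```

```bash
python3 - <<'E'
from go import *
T=tool();b=np.array([.4545,-.208,.007]);to(b+.005*np.array([.82,.2,.55])+.007*T[:3,2])
print("bar in tool now",T[:3,:3].T@(b-T[:3,3])*1e3,manip.get_state()["width"],manip.get_state()["contact_force"])
W=silver((.4545,-.208,.014));cv2.imwrite("pics/w13.png",cv2.resize(W[0][200:440,160:480],(800,600)))
E
```

```text
pos [ 0.4627 -0.209   0.0133] z [ 0.548   0.1319 -0.826 ] y [-0.8093 -0.1662 -0.5634] delta mm [-2.8136  4.9618  7.9101]
bar in tool now [-2.6608  9.9954  0.803 ] 0.052848942417851194 [-0.2935  0.1108 -1.0603]
pred [315.1997 326.9786]
[320. 326.] [106.  36.] [ 0.4552 -0.2101  0.014 ] len 0.04771505327475824 dir in tool [ 0.9997  0.0078 -0.0243]
```

View pics/w13.png

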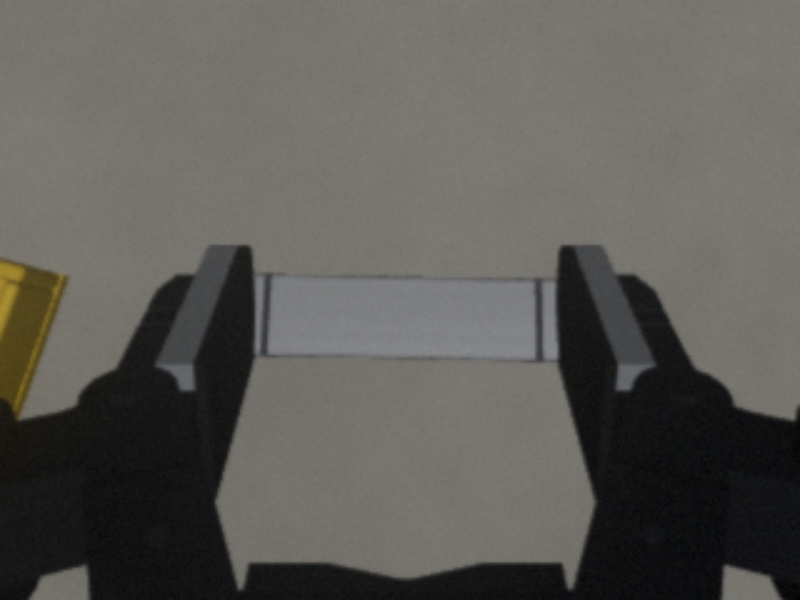

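The silver bar is held squarely by both end faces (crop (210–600, 245–390)). Lifting and retreating on the robot's side.

Request:
carry_out(series=[[[0,0,-6],0],[[0,0,-15],0],[[0,0,-30],0],[[0,0,-38],0],[[0,0,-38],0],[[-20,0,-30],4],[[-36,0,-10],4],[[-38,0,-10],4],[[-38,0,-5],2],[[-38,0,0],0]])

```text
clock: 35.17
position: [0.3437, -0.0722, 0.1865]
ee_rot: [0.249, -0.655, 0.698, -0.148]
contact_force: [1.5, -0.6, 0.6]
width: 0.0525
```

Request:
carry_out(series=[[[-38,0,0],0],[[-38,0,0],0],[[-38,0,0],0],[[-38,0,0],0],[[0,0,0],0]])

```text
clock: 35.58
position: [0.3393, 0.0528, 0.2026]
ee_rot: [0.247, -0.658, 0.696, -0.145]
contact_force: [-0.4, 0.0, -0.6]
width: 0.0525
```

```bash
python3 - <<'E'
from go import *
to([.49,.2605,.20]);T=tool();s=manip.get_state();print(T[:3,0],s["qpos"],s["width"])
W=silver(tuple(T[:3,3]+.0*T[:3,2]));cv2.imwrite("pics/w14.png",W[0])
E
```

```text
pos [0.3393 0.0528 0.2026] z [ 0.5337  0.1235 -0.8366] y [-0.8456  0.0913 -0.526 ] delta mm [-206.5979 -107.0728  108.2626]
[-0.0114 -0.9881 -0.1531] [-0.4457 -0.3952  2.3409  0.5024  0.7884  0.8964] 0.05247783393093832
pred [321.096  309.2763]
[322. 326.] [120.  35.] [0.3331 0.0811 0.014 ] len 0.11776272468528948 dir in tool [ 0.9882 -0.0621 -0.1397]
```

Request:
carry_out(series=[[[-15,0,27],-1],[[-15,0,27],-1],[[-15,0,27],-1],[[-12,0,27],-1],[[2,8,14],0],[[2,8,14],0],[[2,8,14],0],[[2,8,14],0],[[0,0,0],0]])

```text
clock: 36.38
position: [0.4093, 0.1031, 0.0891]
ee_rot: [0.243, -0.669, 0.683, -0.161]
contact_force: [0.1, -0.2, -0.4]
width: 0.0526
```

```bash
python3 - <<'E'
from go import *
to([.49,.2605,.20]);T=tool();s=manip.get_state();print(T[:3,0],s["qpos"],s["width"])
E
```

```text
pos [0.4093 0.1031 0.0891] z [ 0.5484  0.1051 -0.8296] y [-0.8361  0.0516 -0.5461] delta mm [-168.0662 -119.9232  -31.2503]
[ 0.0146 -0.9931 -0.1162] [-0.0223  0.0113  2.4962  1.1552  0.1286  0.4519] 0.052610804311214336
```

Request:
carry_out(series=[[[-8,8,14],0],[[-8,8,14],0],[[-8,8,12],0],[[-8,8,12],0],[[-8,0,0],0],[[0,0,0],0]])

```text
clock: 36.88
position: [0.4148, 0.1211, 0.0759]
ee_rot: [0.252, -0.667, 0.683, -0.158]
contact_force: [-0.1, 0.3, -1.4]
width: 0.0525
```

```bash
python3 - <<'E'
from go import *
to([.49,.2605,.20]);T=tool();s=manip.get_state();print(T[:3,0],s["qpos"],s["width"])
E
```

```text
pos [0.4148 0.1211 0.0759] z [ 0.5559  0.12   -0.8225] y [-0.8311  0.0611 -0.5528] delta mm [-153.5008 -122.6057  -43.5094]
[ 0.0161 -0.9909 -0.1337] [ 0.0373  0.0688  2.5152  1.9531  0.1071 -0.2917] 0.05245823768071048
```

Request:
carry_out(series=[[[-10,-16,-12],0],[[-20,-20,-6],0],[[-24,-22,-2],0],[[-24,-22,-1],0],[[-24,-22,0],0],[[-24,-22,0],0],[[-22,-18,0],0],[[-10,-8,0],0],[[0,0,0],0]])

```text
clock: 37.63
position: [0.4403, 0.1642, 0.1037]
ee_rot: [0.258, -0.671, 0.681, -0.141]
contact_force: [1.0, 1.2, -0.7]
width: 0.0523
```

```bash
cat >> go.py <<'E'
def bar():
    T=tool();n=np.array([-.574,.012,.819]);gy=np.array([.021,1,0]);gx=np.cross(gy,n)
    c=T[:3,3]+T[:3,:3]@[0,.0097,.001];d=c-np.array([.5713,.2605,.0826])
    x=T[:3,0];s=manip.get_state()
    print("bar in jaw_gap frame mm",np.array([d@gx,d@gy,d@n])*1e3,"axis dot gx,n",x@gx,x@n,"z",T[:3,2],"q",s["qpos"],"F",s["contact_force"],s["width"])
    g=T[:3,3]-c
    print("delta to gap+30n / +12n, tool mm",*[T[:3,:3].T@(np.array([.5713,.2605,.0826])+k*n-c)*1e3 for k in(.03,.012)])
E
python3 - <<'E'
from go import *
bar()
E
```

```text
bar in jaw_gap frame mm [-103.2114  -98.4468   90.7597] axis dot gx,n -0.04817103921521242 -0.16392455186236468 z [ 0.5403  0.1544 -0.8272] q [0.1538 0.0495 2.3899 0.5713 0.1295 1.1923] F [ 0.9628  1.2361 -0.7262] 0.052253874916567605
delta to gap+30n / +12n, tool mm [ -91.987  -101.4695   72.5372] [ -89.0364 -102.2365   90.2806]
```

Request:
carry_out(series=[[[-10,-14,0],0],[[-18,-22,4],0],[[-20,-22,10],0],[[-20,-22,14],0],[[-16,-16,16],0],[[-8,-6,14],0],[[0,0,10],0],[[0,0,0],0]])

```text
clock: 38.3
position: [0.5545, 0.2399, 0.1083]
ee_rot: [0.254, -0.668, 0.685, -0.143]
contact_force: [-0.4, -0.3, -0.6]
width: 0.0527
```

```bash
python3 - <<'E'
from go import *
bar()
W=cam("wrist");cv2.imwrite("pics/w15.png",W[0])
for c in red(W[0],(0,0,640,480),40): print(np.round(mom(c),1),cv2.boundingRect(c),plane(*W[1:],mom(c),.0824)[0])
E
```

```text
bar in jaw_gap frame mm [ -8.3773 -20.3701  29.9199] axis dot gx,n -0.05588115898309943 -0.1516854518318173 z [ 0.5385  0.1427 -0.8305] q [ 0.3105  0.2272  2.1244 -0.1437  0.2017  2.0388] F [-0.3705 -0.2559 -0.5796] 0.052669315431154023
delta to gap+30n / +12n, tool mm [-20.5779  -7.3456   2.7229] [-17.8475  -8.1809  20.4985]
[ 87.  168.2] (83, 164, 9, 9) [0.6445 0.4005 0.0824]
[225.4 279.7] (214, 262, 23, 37) [0.5715 0.2984 0.0824]
[360.8 281.9] (351, 263, 20, 39) [0.5704 0.2233 0.0824]
```

Request:
carry_out(series=[[[-7,-2.5,1],-1],[[-7,-2.5,1],-1.2],[[-6.5,-2.5,1],-1],[[0,0,0],0],[[0,0,0],0]])

```text
clock: 38.77
position: [0.5556, 0.252, 0.1098]
ee_rot: [-0.243, 0.686, -0.669, 0.149]
contact_force: [0.3, -0.0, -0.4]
width: 0.0523
```

```bash
python3 - <<'E'
from go import *
bar()
E
```

```text
bar in jaw_gap frame mm [-6.8747 -8.7225 30.6741] axis dot gx,n -0.002833716193966939 -0.14511909121672964 z [ 0.5308  0.134  -0.8368] q [ 0.3434  0.2347  2.0982 -0.2253  0.2373  2.0923] F [ 0.3068 -0.03   -0.4431] 0.05232529836600069
delta to gap+30n / +12n, tool mm [-8.5499 -6.9322  1.5888] [-5.9378 -7.7969 19.3807]
```

Request:
carry_out(series=[[[-2.7,-2.6,3],0],[[-2.7,-2.6,3],0],[[-2.4,-2.4,3],0],[[0,0,4],0],[[0,0,4],0],[[0,0,4],0],[[0,0,4],0]], squeeze=30)

```text
clock: 39.35
position: [0.5752, 0.2624, 0.093]
ee_rot: [-0.243, 0.686, -0.67, 0.15]
contact_force: [-2.7, -1.5, 3.2]
width: 0.0525
```

Request:
carry_out(series=[[[0,0,5],0],[[0,0,5],0],[[0,0,5],0]])

```text
clock: 39.6
position: [0.5794, 0.2636, 0.0868]
ee_rot: [-0.245, 0.685, -0.669, 0.151]
contact_force: [-55.2, -11.0, 76.5]
width: 0.0525
```

```bash
python3 - <<'E'
from go import *
bar()
W=cam("wrist");cv2.imwrite("pics/w16.png",W[0])
T=tool();n=np.array([-.574,.012,.819]);f=cv2.GaussianBlur(W[0],(5,5),0);g=cv2.cvtColor(f,cv2.COLOR_BGR2HSV)
p=np.linalg.inv(W[2])@np.r_[T[:3,3]+T[:3,:3]@[0,.0097,.001],1];print("pred bar px",W[1]@(p[:3]/p[2]))
for c in red(W[0],(0,0,640,480),40): print(np.round(mom(c),1),cv2.boundingRect(c))
m=((g[...,1]<14)&(g[...,2]>95)).astype(np.uint8)*255;m[:, :215]=0;m[:,430:]=0;m[:270]=0;m[400:]=0
for c in cv2.findContours(m,0,1)[0]:
    if cv2.contourArea(c)>200: print("grey",cv2.minAreaRect(c))
E
```

```text
bar in jaw_gap frame mm [-0.6984  3.4017 -1.7339] axis dot gx,n -0.0037834051194544777 -0.14434600355151755 z [ 0.5346  0.1332 -0.8345] q [ 0.3517  0.304   2.0767 -0.3194  0.1894  2.195 ] F [-55.1907 -10.9602  76.4814] 0.05250966417405142
delta to gap+30n / +12n, tool mm [ -1.218    0.6998 -31.8977] [  1.3803  -0.0878 -14.1001]
pred bar px [321.1058 327.2092   1.    ]
grey ((262.5, 349.5), (35.0, 11.0), 90.0)
grey ((322.04388427734375, 332.3544616699219), (47.47199249267578, 111.01716613769531), 80.21759033203125)
grey ((358.0, 299.5), (59.0, 142.0), 90.0)
```

Request:
carry_out(series=[[[0,0,-3],0],[[0,0,-3],0],[[0,0,-6],0],[[0,0,-20],0],[[0,0,-36],0],[[0,0,-38],0],[[0,0,-38],0],[[15,25,-20],0],[[25,28,-14],0],[[30,20,-14],0]], squeeze=70)

```text
clock: 40.48
position: [0.42, 0.1729, 0.2073]
ee_rot: [-0.248, 0.687, -0.665, 0.151]
contact_force: [-0.6, -1.4, 0.2]
width: 0.0527
```

Request:
carry_out(series=[[[38,8,-8],0],[[38,8,-8],0],[[38,6,-6],0],[[38,4,-4],0],[[38,0,-4],0],[[38,0,-4],0],[[30,0,0],0],[[0,0,0],0]])

```text
clock: 41.15
position: [0.4017, -0.03, 0.1914]
ee_rot: [-0.239, 0.687, -0.669, 0.152]
contact_force: [1.7, 0.1, -1.3]
width: 0.0527
```

```bash
python3 - <<'E'
from go import *
T=tool();print(T[:3,:3],manip.get_state()["qpos"],manip.get_state()["width"],manip.get_state()["contact_force"])
to(np.array([.4125,-.1005,.024])-T[:3,:3]@[0,.008,-.004])
W=silver(tuple(T[:3,3]+T[:3,:3]@[0,.0097,.0]))
E
```

```text
[[ 0.0583 -0.8471  0.5283]
 [-0.992   0.0102  0.1258]
 [-0.1119 -0.5314 -0.8397]] [-0.665  -0.2056  2.2791  0.6382  0.7942  0.4866] 0.05273009088477591 [ 1.6517  0.0599 -1.2547]
pos [ 0.4017 -0.03    0.1914] z [ 0.5283  0.1258 -0.8397] y [-0.8471  0.0102 -0.5314] delta mm [ 89.3294  71.0788 141.3706]
pred [321.1977 327.9863]
[264. 352.] [12. 36.] [0.3679 0.0418 0.014 ] len 0.03229265430812514 dir in tool [ 0.0681 -0.848   0.5257]
[305. 305.] [107. 134.] [0.4134 0.0061 0.014 ] len 0.13270070890562086 dir in tool [ 0.9811 -0.1929 -0.0125]
```

Request:
carry_out(series=[[[13,9,12],0],[[14,10,18],0],[[14,10,18],0],[[14,10,18],0],[[14,10,18],0],[[14,10,18],0],[[5,4,16],0],[[0,0,12],0],[[0,0,0],0],[[0,0,0],0]])

```text
clock: 42.03
position: [0.4239, -0.096, 0.0318]
ee_rot: [-0.238, 0.691, -0.666, 0.148]
contact_force: [-0.7, 0.6, -0.4]
width: 0.0527
```

```bash
python3 - <<'E'
from go import *
T=tool();s=manip.get_state();print(T[:3,:3],s["qpos"],s["width"],s["contact_force"])
c=T[:3,3]+T[:3,:3]@[0,.0097,-.018];print("bar est",c)
to(np.array([.4125,-.1005,.036])-T[:3,:3]@[0,.0097,-.018])
B=cam("side");A=cam("top")
for nm,C in(("side",B),("top",A)):
    M=np.linalg.inv(C[2]);p=M@np.r_[c,1];print(nm,"pred px",(C[1]@(p[:3]/p[2]))[:2])
u,v=[int(x) for x in (B[1]@((lambda p:p[:3]/p[2])(np.linalg.inv(B[2])@np.r_[c,1])))[:2]]
h=cv2.cvtColor(B[0],cv2.COLOR_BGR2HSV);m=((h[...,1]<40)&(h[...,2]>115)).astype(np.uint8)*255
k=np.zeros_like(m);k[v-28:v+28,u-34:u+34]=255
for x in cv2.findContours(m&k,0,1)[0]:
    if cv2.contourArea(x)>25: print("side grey",cv2.minAreaRect(x),cv2.boundingRect(x))
E
```

```text
[[ 0.0684 -0.8503  0.5219]
 [-0.9914  0.0007  0.131 ]
 [-0.1118 -0.5264 -0.8429]] [-0.8072  0.2401  2.4837  1.3628  0.4983 -0.5316] 0.05270595847936409 [-0.7073  0.6163 -0.4271]
bar est [ 0.4062 -0.0983  0.0419]
pos [ 0.4239 -0.096   0.0318] z [ 0.5219  0.131  -0.8429] y [-0.8503  0.0007 -0.5264] delta mm [ 3.265  -2.2156  7.9475]
side pred px [349.1    342.1456]
top pred px [418.9188 293.722 ]
side grey ((323.5, 355.0), (28.0, 17.0), 90.0) (315, 341, 18, 29)
side grey ((372.0552978515625, 331.5497741699219), (42.144775390625, 17.095766067504883), 41.987213134765625) (355, 318, 28, 35)
```

Request:
carry_out(series=[[[1.5,-1,2],0],[[1.5,-1,2],0],[[0,0,0],0],[[0,0,0],0]])

```text
clock: 42.47
position: [0.4293, -0.0988, 0.0329]
ee_rot: [-0.238, 0.692, -0.664, 0.153]
contact_force: [0.1, 0.3, 0.2]
width: 0.0527
```

Request:
carry_out(series=[[[0,0,0],0],[[0,0,0],0],[[0,0,0],0],[[0,0,0],0],[[0,0,-4],0],[[0,0,-10],0],[[0,0,-20],0],[[0,0,-30],0],[[0,0,-38],0],[[0,0,-38],0]], fingers=76)

```text
clock: 43.3
position: [0.3511, -0.1133, 0.1494]
ee_rot: [-0.238, 0.693, -0.666, 0.143]
contact_force: [1.9, -2.2, -0.3]
width: 0.0762
```

Request:
carry_out(series=[[[0,0,-38],0],[[0,0,-38],0],[[0,0,-30],0],[[0,0,-10],0],[[0,0,0],0],[[0,0,0],0],[[0,0,0],0],[[0,0,0],0]])

```text
clock: 43.97
position: [0.285, -0.1301, 0.2555]
ee_rot: [-0.231, 0.693, -0.667, 0.147]
contact_force: [0.4, -0.8, -0.3]
width: 0.0759
```

```bash
python3 - <<'E'
from go import *
s=manip.get_state();print(s["position"],s["width"],s["contact_force"],s["clock"])
A=cam("top");B=cam("side");P=[]
for nm,C,box in(("top",A,(402,277,434,309)),("side",B,(326,336,378,374))):
    h=cv2.cvtColor(C[0],cv2.COLOR_BGR2HSV);m=((h[...,1]<70)&(h[...,2]>90)).astype(np.uint8)*255
    k=np.zeros_like(m);k[box[1]:box[3],box[0]:box[2]]=255
    for x in sorted(cv2.findContours(m&k,0,1)[0],key=cv2.contourArea)[::-1][:2]:
        if cv2.contourArea(x)>15: print(nm,"silver",cv2.minAreaRect(x),plane(*C[1:],cen(x),.015))
for bl in blobs(B[0],(8,90,60),(18,255,255),box=(290,297,345,345),n=1,amin=15): print("brass side",mom(bl),plane(*B[1:],mom(bl),.012))
for bl in blobs(A[0],(8,90,60),(18,255,255),box=(345,265,400,318),n=1,amin=15): print("brass top",mom(bl),plane(*A[1:],mom(bl),.012))
for nm,C,b in(("top",A,(180,255,210,280)),("side",B,(228,200,248,214))):print("cap",nm,[mom(x) for x in red(C[0],b,3)])
manip.sign_off()
E
```

```text
[ 0.285  -0.1301  0.2555] 0.07585909893084877 [ 0.3564 -0.7526 -0.2895] 43.9667
top silver ((417.2884521484375, 290.44232177734375), (5.687367916107178, 25.49509620666504), 78.69007110595703) [[ 0.4166 -0.0989  0.015 ]]
side silver ((352.6705627441406, 352.51763916015625), (32.21253204345703, 9.663759231567383), 32.47119140625) [[ 0.4114 -0.1037  0.015 ]]
side silver ((374.0, 339.0), (16.970561981201172, 8.485280990600586), 45.0) [[ 0.4651 -0.1028  0.015 ]]
cap top [array([192.    , 265.2151])]
cap side []
the job is handed in; nothing more can be done
```

I sorted both bars and handed the job in at about 44 s: brass is short and in the blue tray, silver is long and in the yellow tray. One judged point is inferred, not seen: that silver sat on the jaws within the height and angle limits.

- **Brass:** it went down between the jaws to the computed seat height without force. A further 5 mm push was blocked there, so I called it short. A side view after release showed it lying in the blue tray. My last colour check for brass gave no reading; its colour mask found nothing in either view, so that earlier picture is the last confirmation.
- **Silver:** its length in the wrist view was about 62 mm, so I took it as long. I gripped it by its ends because the gripper was still tilted, and pressed it onto the jaws. It stopped there and slid about 19 mm up in the fingers, so it did not go in.
    - **Force and angle:** the wrist force reached about 95 N, close to the 120 N limit. The tool was leaning about 0.14 rad sideways against the 0.15 rad limit, and I could not check the bar's own pose on the jaws.
- **Final check:** after release, the top view put silver at about (0.417, −0.099) and the side view at (0.411, −0.104). The yellow tray's centre is (0.412, −0.100), so it is well inside. The gripper was open and clear, with no contact force.
- **Bystanders:** the bottle cap was within half a pixel of its starting place in the top view. My side-view check for it found nothing, and I did not check the dish separately, though I never went near it.

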